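# Load the bond tester's kit drawer and shut it

### The job

The bond tester's kit drawer stands open with its hold-down plate lying across the cells: lift the plate off and lay it flat on the black mat, then stand every white-capped canister upright on the floor of the drawer, one to a cell, any cell. When all of them are in, push the drawer fully home, without slamming it, until it seats at its detent, and leave everything else on the table where it is.

Things in the scene. Friction and masses are not known exactly. Their poses are not given: they have to be found in the camera images.
- kit_drawer (a joint): How far the kit drawer stands open, in m: 0 = fully home, 0.205 = fully open; starts at about 0.18 to 0.20, the whole tray clear of the bay. It slides with about 2 N of friction and stays where it is left. From 14 mm to 6 mm before home a sprung detent resists with up to about 8 N more; past that it snaps in by itself and holds the drawer home against its stop.
- drawer_front (a point): Point on the middle of the flat outer face of the drawer's grey front block, 78 mm above the table; x axis points into the machine (closing direction, level), y along the front, z up. The front is 250 mm wide, 96 mm high (6 to 102 mm above the table), 42 mm deep. Bare face, no knob: the drawer is shut by pushing on it.
- tester: Bond tester, fixed: white machine with a drawer bay 260 mm wide, 200 mm deep, top 120 mm above the table; a taller tower with a red disc stands behind the bay. Origin: on the table under the middle of the bay; x axis = closing direction of the drawer. With the drawer home its front face stands 25 mm proud of the bay.
- drawer_floor (a point): Centre of the drawer's tray, on its inner floor, 18 mm above the table; same axes as drawer_front, moves with the drawer. The tray is 136 mm (x) by 206 mm (y) inside, divided into 6 cells, 2 along x by 3 along y, each 66 mm square; outer walls (5 mm) and dividers (4 mm) are all 42 mm high above this floor.
- cell0 (a point): Centre of tray cell 0 on its floor, 18 mm above the table; same axes as drawer_front. Row nearest the front block, one end. Cell pitch 70 mm.
- cell1 (a point): Centre of tray cell 1 on its floor, 18 mm above the table; same axes as drawer_front. Row nearest the front block, middle. Cell pitch 70 mm.
- cell2 (a point): Centre of tray cell 2 on its floor, 18 mm above the table; same axes as drawer_front. Row nearest the front block, other end. Cell pitch 70 mm.
- cell3 (a point): Centre of tray cell 3 on its floor, 18 mm above the table; same axes as drawer_front. Row nearest the machine, one end. Cell pitch 70 mm.
- cell4 (a point): Centre of tray cell 4 on its floor, 18 mm above the table; same axes as drawer_front. Row nearest the machine, middle. Cell pitch 70 mm.
- cell5 (a point): Centre of tray cell 5 on its floor, 18 mm above the table; same axes as drawer_front. Row nearest the machine, other end. Cell pitch 70 mm.
- can0: Canister (some are absent: 4 to 6 of them stand on the table): plain aluminium cylinder 49 mm in diameter and 46 mm high on a heavy dark steel foot (52 mm in diameter, 14 mm high), with a tall white cap 38 mm in diameter from 48 to 88 mm above its base; 0.17 to 0.35 kg. Origin: centre of its underside, z up along its axis. Starts upright on the table. All alike.
- can1: Canister (some are absent: 4 to 6 of them stand on the table): plain aluminium cylinder 49 mm in diameter and 46 mm high on a heavy dark steel foot (52 mm in diameter, 14 mm high), with a tall white cap 38 mm in diameter from 48 to 88 mm above its base; 0.17 to 0.35 kg. Origin: centre of its underside, z up along its axis. Starts upright on the table. All alike.
- can2: Canister (some are absent: 4 to 6 of them stand on the table): plain aluminium cylinder 49 mm in diameter and 46 mm high on a heavy dark steel foot (52 mm in diameter, 14 mm high), with a tall white cap 38 mm in diameter from 48 to 88 mm above its base; 0.17 to 0.35 kg. Origin: centre of its underside, z up along its axis. Starts upright on the table. All alike.
- can3: Canister (some are absent: 4 to 6 of them stand on the table): plain aluminium cylinder 49 mm in diameter and 46 mm high on a heavy dark steel foot (52 mm in diameter, 14 mm high), with a tall white cap 38 mm in diameter from 48 to 88 mm above its base; 0.17 to 0.35 kg. Origin: centre of its underside, z up along its axis. Starts upright on the table. All alike.
- can4: Canister (some are absent: 4 to 6 of them stand on the table): plain aluminium cylinder 49 mm in diameter and 46 mm high on a heavy dark steel foot (52 mm in diameter, 14 mm high), with a tall white cap 38 mm in diameter from 48 to 88 mm above its base; 0.17 to 0.35 kg. Origin: centre of its underside, z up along its axis. Starts upright on the table. All alike.
- can5: Canister (some are absent: 4 to 6 of them stand on the table): plain aluminium cylinder 49 mm in diameter and 46 mm high on a heavy dark steel foot (52 mm in diameter, 14 mm high), with a tall white cap 38 mm in diameter from 48 to 88 mm above its base; 0.17 to 0.35 kg. Origin: centre of its underside, z up along its axis. Starts upright on the table. All alike.
- plate: Hold-down plate that lies on top of the tray's walls at the start and bars the cells: aluminium sheet 100 mm (x) by 210 mm (y) by 5 mm, with an upright black grip rib in the middle, 70 mm long (x), 16 mm thick (y), reaching 41 mm above the underside. Origin: centre of its underside; z up. 0.2 to 0.33 kg.
- mat: Flat black rubber mat lying fixed on the table, 290 mm (x) by 150 mm (y), 2 mm thick, bare. Origin: centre of its underside.
- tub: Bystander: squat white tub with a flat metal lid, 58 mm in diameter, 44 mm high, standing among the canisters. Origin: centre of its underside.
- cartridge: Bystander: square black and aluminium cartridge, 42 by 42 by 62 mm, standing among the canisters. Origin: centre of its underside.
- reel: Bystander: flat wire reel, 56 mm in diameter, 30 mm high, standing beyond the canisters. Origin: centre of its underside.
- lens: Bystander: dark lens barrel, 50 mm in diameter, 50 mm high, standing beyond the canisters. Origin: centre of its underside.
There are look-alikes about, which are no part of the job. What is shaped like the can2 but blue is not meant. Leave any yellow look-alike of the can1 alone.

How it is judged:
By the outcome, as a careful person would: the job done as asked, in the order asked, and still so for the second after the job is handed in, with the robot touching nothing.
Of can0, can1, can2, can3, can4, can5 only 4 to 6 are there at a start; the rules pass over those that are not, and their reading is None.
At some moment in a run one of can0, can1, can2, can3, can4, can5 may be knocked a few centimetres aside while the robot is not near it.
It also fails if it takes over 210 s, if anything falls off the work surface, if the arm or the gripper's body presses on something with over 40 N, if the wrist force passes 120 N, or if a joint passes its speed limit or range.

### The arm

A 6-joint arm with a two-finger parallel gripper is mounted at the origin on the work surface. World frame = base frame: x ahead of the robot, y to its left, z up, the work surface at z = 0. Lengths are in m, angles in rad, forces in N, time in s.
With the tool pointing down it reaches from about 0.25 to 0.775 m from the base axis. Payload 4 kg.
Tool frame: the origin (TCP) lies at the very end of the fingers, on their centre line; the grasp point (between the pads) lies 19 mm behind it (grip_depth is the distance from the TCP to the grasp point, in m); z points along the fingers, y is the line along which they close (so a half turn about z gives the same grasp; the last joint's range is limited). The gripper opens to 85 mm and grips with 20 to 120 N. Pads are 22 mm wide; open, the fingers measure 114 mm over their backs; the gripper's body (76 mm by 85 mm) begins 54 mm behind the grasp point. The pads swing forward as they close: fully open they stand 13 mm farther back than shut.
Start: joints at [1.151, 0.087, 1.371, -0, 1.684, -0.103], TCP at [0.171, 0.523, 0.208] pointing down, gripper open.
Joint ranges: [-3.1, 3.1], [-0.76, 2.03], [0.27, 2.55], [-1.08, 4.22], [0.17, 2.65], [-2.57, 2.57]. Speed limits (rad/s): [2.79, 2.79, 3.14, 3.14, 3.14, 3.14].

### API

Orientations are given as a rotation vector (axis times angle).
In Python, from bench import observe, get_image, sign_off, recognise, grip_depth gives the robot as it stands. The module is installed in compiled form; this text tells all that it offers.
- The arm moves only by the tool apply_moves, never from a script. Its arguments are lists of equal length, an entry for each row: "slide": the shift along the tool's x, y, z in cm, a list of three; "twist": the turn, a rotation vector about the tool's x, y, z in units of 6 degrees (1.0 is 6 degrees), a list of three. In form: {"slide": [[x, y, z], ...], "twist": [[wx, wy, wz], ...]}. A call has 1 to 10 rows; each row is the pose to reach, as a shift and turn from the pose commanded when the call began, along the tool's axes at that moment; what a row does not reach only later rows make up. A row lasts 1/10 s, in which the tool goes at most 50 mm and 8.59 degrees, less where a joint would pass 70% of its speed; a pose out of reach is approached as far as the arm can. A call with a gripper value outside its range is refused whole. "claw" is the closure in counts, from 0 (fully open) to 255 (shut), set as the call begins (left out, the last holds). The fingers move at their own pace and stop on an object; "force" is the grip in N (left out, the last holds). Time passes only in rows, so rows that repeat a pose let the fingers close. It gives the time, the measured TCP pose, the force, the opening and the grip force at its end, in the units of the state.
- observe(): the state, without advancing time (a new reading comes with each control period).
- get_image(name): name is "scene" or "side" or "wrist"; returns a dict with "pixels" (420x560x3 uint8, red, green, blue), "mtx" (3x3 intrinsics, pixels), "R" (3x3) and "t" (3): a world point X has camera coordinates R X + t; the wrist camera has in their place "tool_from_camera" (4x4, takes a point from camera to tool coordinates, whose origin is the TCP and whose axes are the flange's). Camera axes: x right, y down, z forward; pixel columns grow to the right and rows downward; lengths in m; the calibration is good to about 2 mm. A picture is of the moment at which its call begins: read the wrist's pose just before it. There is no depth.
- sign_off(): hands the job in; it is judged then, once.
Trained networks look in a picture, given as the dict that the camera call returned (one of the last four; its "shot" number tells which), for a name from the list of things; names that differ only in an ending like _2 or _b are one class to them, and where a whole thing is asked for, a point or a joint stands for the part that bears it (a point fixed in the world has none). Each returns a list of dicts, best first, with "conf" (0 to 1); they miss things now and then, are a little off and sometimes report something else, mostly with a low value. They report only what shows in the picture. A call takes as long as a camera call. They do not tell look-alikes from the thing itself.
- recognise(picture, query): "centre" ([x, y, z] in m, in world coordinates, good to about 4 mm: the middle of the surface that is visible of it).
The state is a dict: "time_s": time; "joints": joint angles; "qd": joint speeds; "effort": joint torques, N m; "tool_pos": TCP position; "orientation": TCP orientation; "contact_force": force on the tool from outside, world axes, zero at the start; "torque": the same for the moment, N m; "gripper_width": finger opening in m; "grasp_force": force on a finger pad.
Only numpy, scipy, OpenCV 4.12 (cv2) and the standard library are available. Lean on these libraries where they do the work, as an engineer would, in place of code of your own. Each camera call takes 0.05 s, during which the arm holds its last target. There are 200 camera calls.

## Working session

There is one attempt and no reset: what is moved stays moved. The work goes in short steps, Python scripts to look and compute and a tool call to move; the robot and the scene stay as the last step left them, time stands still between calls to the robot, and variables do not carry over. Pictures are saved under pics/ and viewed, at most 14 in all, crops included, and the job is handed in when it is done.

Besides the shell and the picture viewer there is one more tool, called by a JSON object that holds its "op" and its "data", one argument or row to a line. apply_moves: Moves the arm, as the interface text tells. Its arguments: {"type":"object","properties":{"slide":{"type":"array","items":{"type":"array","items":{"type":"number"}}},"twist":{"type":"array","items":{"type":"array","items":{"type":"number"}}},"claw":{"type":"number"},"force":{"type":"number"}},"required":["slide","twist"]}

```bash
mkdir -p pics
cat > h.py <<'E'
import numpy as np, cv2
from scipy.spatial.transform import Rotation as Ro
from bench import observe,get_image,sign_off,recognise,grip_depth
def save(p,n): cv2.imwrite('pics/'+n,p['pixels'][:,:,::-1])
def proj(p,X):
    c=p['R']@np.array(X)+np.array(p['t']); q=np.array(p['mtx'])@c; return (q[:2]/q[2]).round().astype(int)
def ray(p,uv,z):
    K=np.array(p['mtx']);R=np.array(p['R']);t=np.array(p['t'])
    d=R.T@np.linalg.inv(K)@np.array([uv[0],uv[1],1.]);o=-R.T@t
    return o+d*(z-o[2])/d[2]
def wristcam(s,p):
    T=np.eye(4);T[:3,:3]=Ro.from_rotvec(s['orientation']).as_matrix();T[:3,3]=s['tool_pos']
    M=np.linalg.inv(T@np.array(p['tool_from_camera']));p=dict(p);p['R']=M[:3,:3];p['t']=M[:3,3];return p
def delta(target,rot=0):
    s=observe();R=Ro.from_rotvec(s['orientation']).as_matrix()
    return (R.T@(np.array(target)-s['tool_pos'])*100).round(2)
E
python3 - <<'E'
from h import *
s=observe();print(s);print(Ro.from_rotvec(s['orientation']).as_matrix().round(3))
for c in ['scene','side']:
    p=get_image(c);save(p,c+'0.png')
    for q in ['can0','plate','mat','drawer_front','tester','tub','cartridge','reel','lens']:
        for r in recognise(p,q):
            x=np.array(r['centre']); print(c,q,round(r['conf'],2),x.round(3),proj(p,x))
E
```

```text
{'time_s': 0.0, 'joints': array([ 1.15090644e+00,  8.79632516e-02,  1.37225352e+00,  1.46550802e-05,
        1.68357595e+00, -1.03080387e-01]), 'qd': array([ 0.0006755 ,  0.00055005, -0.0010767 , -0.00128877,  0.00015985,
       -0.00024819]), 'effort': array([ 1.59567589e-03, -3.51865840e+01, -3.13265920e+01, -5.49169260e-05,
        1.07980959e-02,  3.07082360e-06]), 'tool_pos': array([0.17111423, 0.52213929, 0.20713503]), 'orientation': array([-0.49546991, -3.10168361,  0.00333185]), 'contact_force': array([ 0.08675709, -0.40479853, -0.49034136]), 'torque': array([0.00553533, 0.00026901, 0.0430503 ]), 'grasp_force': 0.0, 'gripper_width': 0.08523253129623258}
[[-0.95   0.312 -0.001]
 [ 0.312  0.95  -0.002]
 [ 0.    -0.002 -1.   ]]
scene can0 0.9 [0.551 0.089 0.053] [278 202]
scene can0 0.84 [0.777 0.35  0.052] [398 184]
scene can0 0.82 [0.654 0.178 0.051] [327 201]
scene can0 0.82 [0.462 0.182 0.05 ] [274 165]
scene can0 0.77 [0.35 0.04 0.05] [212 176]
scene can0 0.75 [0.658 0.278 0.049] [349 179]
scene can0 0.71 [0.746 0.003 0.059] [317 264]
scene can0 0.66 [0.654 0.099 0.054] [31
[... 874 characters left out ...]
can0 0.72 [0.637 0.278 0.052] [234 178]
side can0 0.68 [0.442 0.183 0.047] [202 222]
side can0 0.56 [0.56  0.187 0.044] [235 203]
side plate 0.86 [ 0.555 -0.103  0.067] [311 246]
side plate 0.47 [0.639 0.277 0.05 ] [235 178]
side mat 0.8 [0.498 0.414 0.005] [171 192]
side mat 0.32 [ 0.503 -0.028  0.06 ] [275 244]
side drawer_front 0.77 [ 0.5   -0.038  0.061] [276 246]
side tester 0.94 [ 0.503 -0.456  0.119] [436 327]
side tester 0.7 [ 0.505 -0.035  0.062] [277 245]
side tub 0.81 [0.433 0.089 0.044] [223 241]
side tub 0.58 [ 0.496 -0.032  0.061] [274 246]
side cartridge 0.88 [0.557 0.186 0.046] [234 203]
side reel 0.55 [0.723 0.132 0.032] [288 191]
side lens 0.49 [0.728 0.227 0.048] [267 173]
```

View pics/scene0.png

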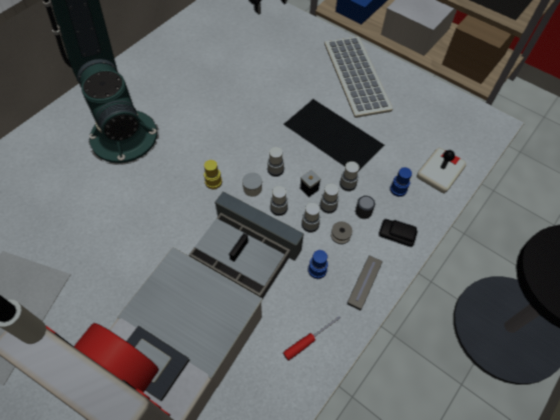

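View pics/side0.png

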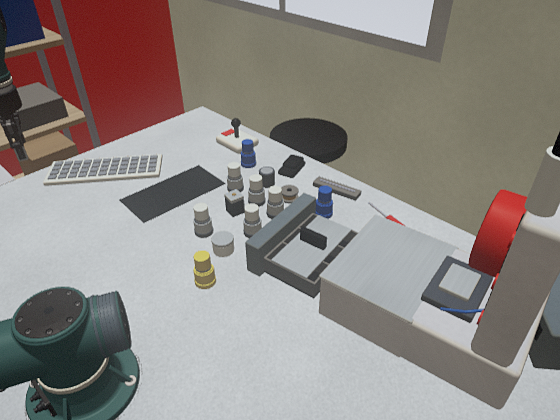

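The scene picture shows five white-capped canisters at (276,160), (279,199), (311,216), (329,197) and (349,175). Look-alikes: yellow (212,175), blue (402,181) and blue (318,264). Bystanders: tub (252,184), cartridge (309,182), lens (365,206), reel (342,232). The plate rib is at (239,247).

Run:
```python
import cv2
a=cv2.imread('pics/scene0.png')[140:300,180:380];cv2.imwrite('pics/c1.png',cv2.resize(a,(800,640),interpolation=2)[:600])
b=cv2.imread('pics/side0.png')[150:300,180:380];cv2.imwrite('pics/c2.png',cv2.resize(b,(800,600),interpolation=2))
```

```text
(no output)
```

View pics/c1.png

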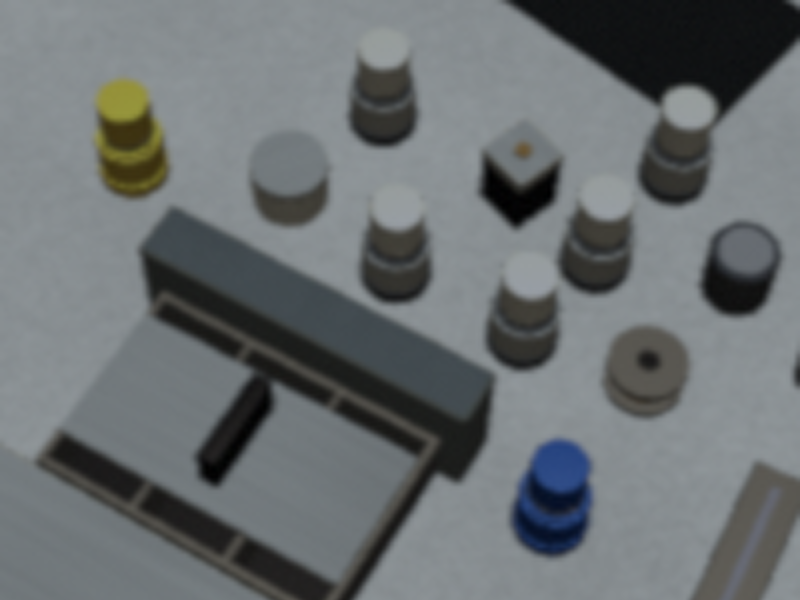

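View pics/c2.png

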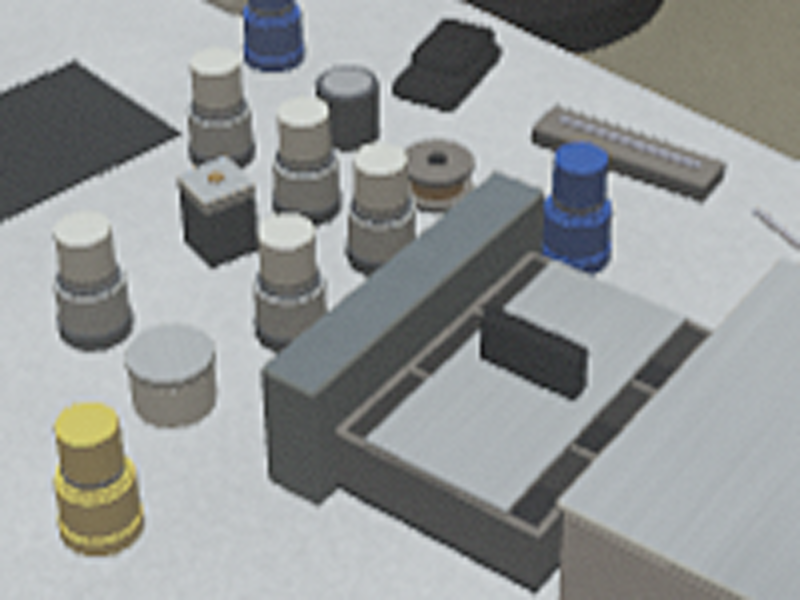

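Both crops confirm it: five white-capped canisters, with two blue and one yellow left alone. The front block's top corners and the rib are clear enough to triangulate.

Run:
```python
from h import *
P={'scene':(get_image('scene'),180,140),'side':(get_image('side'),180,150)}
def f(c,x,y,z):
    p,u,v=P[c];return ray(p,(u+x/4-.375,v+y/4-.375),z)
pts={'FoL':((172,207),(265,370),.102),'FoR':((493,378),(495,172),.102),'FiR':((468,420),(543,190),.102),'FiL':((143,247),(315,393),.102),
'rib1':((263,378),(487,312),.101),'rib2':((208,463),(582,352),.101),
'A':((385,47),(84,230),.088),'B':((398,207),(287,230),.088),'C':((530,277),(381,158),.088),'D':((605,198),(303,110),.088),'E':((688,108),(217,63),.088),
'tub':((290,163),(172,352),.044),'cart':((522,155),(217,175),.062),'lens':((745,247),(347,80),.05),'reel':((648,358),(438,160),.03),'yel':((124,100),(87,425),.088),'blue':((560,467),(581,160),.088)}
R={}
for k,(a,b,z) in pts.items():
    A=f('scene',*a,z);B=f('side',*b,z);R[k]=(A+B)/2;print(k,A.round(3)[:2],B.round(3)[:2],R[k][:2].round(3))
for a,b in [('FoL','FoR'),('FiL','FiR'),('rib1','rib2')]:
    d=R[b]-R[a];print(a,np.linalg.norm(d),np.degrees(np.arctan2(d[1],d[0])))
# mat corners
for uv in [(318,100),(382,143),(352,167),(285,127)]: print('mat',ray(P['scene'][0],uv,0).round(3))
for uv in [(199,167),(226,182),(145,220),(121,198)]: print('matS',ray(P['side'][0],uv,0).round(3))
```

```text
FoL [ 0.435 -0.002] [ 0.429 -0.008] [ 0.432 -0.005]
FoR [0.679 0.029] [0.671 0.028] [0.675 0.029]
FiR [ 0.685 -0.004] [ 0.678 -0.008] [ 0.681 -0.006]
FiL [ 0.441 -0.038] [ 0.436 -0.043] [ 0.438 -0.041]
rib1 [ 0.565 -0.062] [ 0.559 -0.065] [ 0.562 -0.064]
rib2 [ 0.578 -0.129] [ 0.571 -0.131] [ 0.574 -0.13 ]
A [0.454 0.2  ] [0.45  0.193] [0.452 0.197]
B [0.546 0.1  ] [0.542 0.096] [0.544 0.098]
C [0.648 0.111] [0.644 0.11 ] [0.646 0.11 ]
D [0.651 0.194] [0.648 0.193] [0.649 0.193]
E [0.652 0.292] [0.647 0.285] [0.649 0.289]
tub [0.445 0.104] [0.441 0.099] [0.443 0.101]
cart [0.576 0.202] [0.574 0.205] [0.575 0.204]
lens [0.738 0.245] [0.738 0.241] [0.738 0.243]
reel [0.731 0.141] [0.729 0.136] [0.73  0.138]
yel [0.342 0.049] [0.336 0.044] [0.339 0.046]
blue [0.745 0.012] [0.738 0.008] [0.741 0.01 ]
FoL 0.24544048669334764 7.904602571500343
FiL 0.24533877791167785 7.9975314699431355
rib1 0.06709820570709277 -79.76113717237602
mat [0.386 0.509 0.   ]
mat [0.648 0.488 0.   ]
mat [0.627 0.353 0.   ]
mat [0.373 0.349 0.   ]
matS [0.648 0.473 0.   ]
matS [0.652 0.339 0.   ]
matS [ 0.367  0.359 -0.   ]
matS [0.375 0.504 0.   ]
```

{"op": "apply_moves", "data": {
  "slide": [
    [-28.5,-23.2,-5.3],
    [-28.5,-23.2,-5.3],
    [-28.5,-23.2,-5.3],
    [-28.5,-23.2,-5.3],
    [-28.5,-23.2,-5.3],
    [-28.5,-23.2,-5.3],
    [-28.5,-23.2,-5.3],
    [-28.5,-23.2,-5.3],
    [-28.5,-23.2,-5.3],
    [-28.5,-23.2,-5.3]
  ],
  "twist": [
    [0,0,5.3],
    [0,0,5.3],
    [0,0,5.3],
    [0,0,5.3],
    [0,0,5.3],
    [0,0,5.3],
    [0,0,5.3],
    [0,0,5.3],
    [0,0,5.3],
    [0,0,5.3]
  ]
}}

```text
time_s: 2.1
tool_pos: [0.3699, 0.2134, 0.2614]
orientation: [-1.328, -2.847, -0.001]
contact_force: [0.6, 0.8, 0.2]
gripper_width: 0.0857
grasp_force: 0.0
```

```bash
cat >> h.py <<'E'
def go(target,yaw):  # yaw of tool y in deg, tool pointing down; prints slide, twist
    s=observe();R=Ro.from_rotvec(s['orientation']).as_matrix()
    y=np.array([np.cos(np.radians(yaw)),np.sin(np.radians(yaw)),0]);z=np.array([0,0,-1.]);
    if y@R[:,1]<0:y=-y
    T=np.c_[np.cross(y,z),y,z]
    print('slide',(R.T@(np.array(target)-s['tool_pos'])*100).round(2),'twist',(np.degrees(Ro.from_matrix(R.T@T).as_rotvec())/6).round(2),'| pos',s['tool_pos'].round(4),'t',round(s['time_s'],1),'w',round(s['gripper_width'],4),'F',s['contact_force'].round(1))
E
python3 -c "
from h import *
go((.568,-.097,.26),9)"
```

```text
slide [-36.52  -4.76   0.11] twist [ 0.   -0.01  5.16] | pos [0.3699 0.2134 0.2614] t 2.1 w 0.0857 F [0.6 0.8 0.2]
```

{"op": "apply_moves", "data": {
  "slide": [
    [-36.5,-4.8,0],
    [-36.5,-4.8,0],
    [-36.5,-4.8,0],
    [-36.5,-4.8,0],
    [-36.5,-4.8,0],
    [-36.5,-4.8,0],
    [-36.5,-4.8,0],
    [-36.5,-4.8,0],
    [-36.5,-4.8,0],
    [-36.5,-4.8,0]
  ],
  "twist": [
    [0,0,5.2],
    [0,0,5.2],
    [0,0,5.2],
    [0,0,5.2],
    [0,0,5.2],
    [0,0,5.2],
    [0,0,5.2],
    [0,0,5.2],
    [0,0,5.2],
    [0,0,5.2]
  ]
}}

```text
time_s: 3.1
tool_pos: [0.568, -0.0952, 0.2606]
orientation: [-2.04, -2.387, -0.0]
contact_force: [0.1, 0.2, -0.4]
gripper_width: 0.0858
grasp_force: 0.0
```

```bash
python3 -c "
from h import *
s=observe();p=get_image('wrist');save(p,'w1.png');p=wristcam(s,p)
import pickle;pickle.dump(p,open('w1.pkl','wb'))
print(s['tool_pos'],[(k,proj(p,x)) for k,x in dict(rib1=(.562,-.064,.101),rib2=(.574,-.13,.101),FoL=(.432,-.005,.102),FoR=(.675,.029,.102)).items()])"
```

```text
[ 0.56798837 -0.09520443  0.26064852] [('rib1', array([282, 162])), ('rib2', array([283, 223])), ('FoL', array([159,  81])), ('FoR', array([411,  85]))]
```

View pics/w1.png

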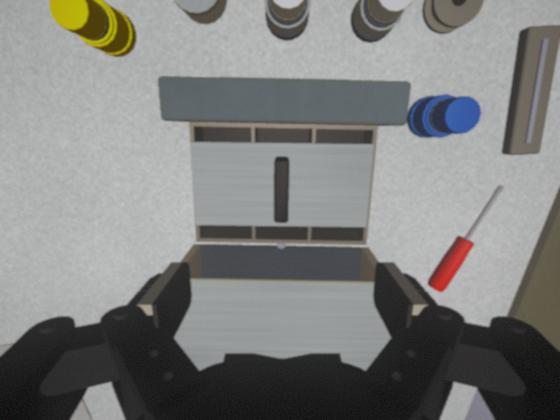

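The wrist picture shows the plate rib at (281,157)–(281,221), the tray's wall tops with outer corners about (190,122), (376,126), (367,243) and (196,242), and the front block's outer edge (160,78)–(409,84).

Run:
```python
from h import *
import pickle;p=pickle.load(open('w1.pkl','rb'))
R={k:ray(p,uv,z) for k,uv,z in [('TL',(190,122),.06),('TR',(376,127),.06),('BR',(367,243),.06),('BL',(197,242),.06),('FoL',(160,77),.102),('FoR',(410,84),.102),('FiL',(162,122),.102),('FiR',(407,126),.102),('rib1',(282,157),.101),('rib2',(281,221),.101),('d1',(253,134),.06),('d2',(314,134),.06),('d3',(255,234),.06),('d4',(311,234),.06)]}
for k in R:print(k,R[k].round(4))
print('tray c',sum(R[k] for k in('TL','TR','BR','BL'))/4, 'div c',sum(R[k] for k in('d1','d2','d3','d4'))/4,'front mid',(R['FoL']+R['FoR'])/2,'rib',(R['rib1']+R['rib2'])/2)
for a,b in [('TL','TR'),('BL','BR'),('TL','BL'),('TR','BR'),('FoL','FoR'),('FiL','FiR'),('rib1','rib2')]:
    d=R[b]-R[a];print(a,b,np.linalg.norm(d).round(4),np.degrees(np.arctan2(d[1],d[0])).round(2))
r=(R['rib1']+R['rib2'])/2; go((r[0],r[1],.12),9); go((r[0],r[1],.071),9)
```

```text
TL [ 0.4525 -0.0404  0.06  ]
TR [ 0.6627 -0.0128  0.06  ]
BR [ 0.685  -0.1525  0.06  ]
BL [ 0.4723 -0.1849  0.06  ]
FoL [ 0.4325 -0.0016  0.102 ]
FoR [0.6737 0.03   0.102 ]
FiL [ 0.4366 -0.0434  0.102 ]
FiR [ 0.6813 -0.0087  0.102 ]
rib1 [ 0.5615 -0.0591  0.101 ]
rib2 [ 0.5712 -0.1281  0.101 ]
d1 [ 0.525  -0.0424  0.06  ]
d2 [ 0.5942 -0.0315  0.06  ]
d3 [ 0.5434 -0.1627  0.06  ]
d4 [ 0.6129 -0.1517  0.06  ]
tray c [ 0.56813314 -0.0976496   0.06      ] div c [ 0.56888468 -0.09706966  0.06      ] front mid [0.55313549 0.01420076 0.102     ] rib [ 0.5663525  -0.09356979  0.101     ]
TL TR 0.212 7.48
BL BR 0.2152 8.64
TL BL 0.1458 -82.19
TR BR 0.1415 -80.92
FoL FoR 0.2432 7.46
FiL FiR 0.2471 8.07
rib1 rib2 0.0697 -81.94
slide [ 0.13 -0.12 14.12] twist [-0.   -0.01 -0.  ] | pos [ 0.5678 -0.0948  0.2612] t 3.1 w 0.0856 F [0.1 0.5 0.5]
slide [ 0.13 -0.12 19.02] twist [-0.   -0.01 -0.  ] | pos [ 0.5678 -0.0948  0.2612] t 3.1 w 0.0856 F [0.1 0.5 0.5]
```

{"op": "apply_moves", "data": {
  "slide": [
    [0.1,-0.1,4],
    [0.1,-0.1,8],
    [0.1,-0.1,12],
    [0.1,-0.1,14],
    [0.1,-0.1,15.5],
    [0.1,-0.1,17],
    [0.1,-0.1,18],
    [0.1,-0.1,18.6],
    [0.1,-0.1,19],
    [0.1,-0.1,19]
  ],
  "twist": [
    [0,0,0.1],
    [0,0,0.1],
    [0,0,0.1],
    [0,0,0.1],
    [0,0,0.1],
    [0,0,0.1],
    [0,0,0.1],
    [0,0,0.1],
    [0,0,0.1],
    [0,0,0.1]
  ]
}}

```text
time_s: 4.15
tool_pos: [0.567, -0.0961, 0.0714]
orientation: [2.056, 2.375, 0.0]
contact_force: [-0.2, -0.6, -0.2]
gripper_width: 0.0852
grasp_force: 0.0
```

{"op": "apply_moves", "data": {
  "slide": [
    [0,0,0],
    [0,0,0],
    [0,0,0],
    [0,0,0],
    [0,0,0],
    [0,0,0],
    [0,0,0],
    [0,0,0],
    [0,0,0],
    [0,0,0]
  ],
  "twist": [
    [0,0,0],
    [0,0,0],
    [0,0,0],
    [0,0,0],
    [0,0,0],
    [0,0,0],
    [0,0,0],
    [0,0,0],
    [0,0,0],
    [0,0,0]
  ],
  "claw": 255,
  "force": 50
}}

```text
time_s: 5.15
tool_pos: [0.5671, -0.0961, 0.0717]
orientation: [2.056, 2.375, 0.0]
contact_force: [0.0, -0.1, 3.7]
gripper_width: 0.0142
grasp_force: 50.3
```

{"op": "apply_moves", "data": {
  "slide": [
    [0,0,-0.3],
    [0,0,-1],
    [0,0,-2],
    [0,0,-4],
    [0,0,-6],
    [0,0,-8],
    [0,0,-10.5],
    [0,0,-13],
    [0,0,-14.5],
    [0,0,-15]
  ],
  "twist": [
    [0,0,0],
    [0,0,0],
    [0,0,0],
    [0,0,0],
    [0,0,0],
    [0,0,0],
    [0,0,0],
    [0,0,0],
    [0,0,0],
    [0,0,0]
  ]
}}

```text
time_s: 6.15
tool_pos: [0.5678, -0.0963, 0.224]
orientation: [2.053, 2.373, 0.003]
contact_force: [0.2, 0.3, -2.7]
gripper_width: 0.014
grasp_force: 49.7
```

```bash
python3 -c "
from h import *
go((.507,.42,.24),-5)"
```

```text
slide [51.96  1.4  -1.68] twist [0.04 0.01 2.21] | pos [ 0.5678 -0.0963  0.224 ] t 6.2 w 0.014 F [ 0.2  0.3 -2.7]
```

Run:
```python
from h import *
for c in ('scene','side'):
    p=get_image(c);g=p['pixels'].max(2)<60
    q0=proj(p,(.51,.42,0));n,l=cv2.connectedComponents(g.astype('uint8'))
    k=l[q0[1],q0[0]];ys,xs=np.where(l==k)
    if k==0: print('no',p['pixels'][q0[1],q0[0]]);continue
    pts=np.array([ray(p,(x,y),.002)[:2] for x,y in zip(xs,ys)],'float32')
    print(c,len(xs),cv2.minAreaRect(pts))
go((.51,.42,.22),-5)
```

```text
scene 3115 ((0.5093128681182861, 0.4196133613586426), (0.1444537490606308, 0.2844369113445282), 86.76869201660156)
no [71 75 77]
slide [51.89  1.76  0.17] twist [0.01 0.   2.21] | pos [ 0.5671 -0.0961  0.2218] t 6.2 w 0.0141 F [-0.7  0.5 -2.7]
```

{"op": "apply_moves", "data": {
  "slide": [
    [1,0,-0.2],
    [3,0.1,-0.5],
    [6,0.2,-1],
    [9,0.2,-1],
    [12,0.3,-1],
    [15,0.4,-1],
    [18,0.5,-1],
    [21,0.6,-1],
    [24,0.7,-1],
    [26,0.7,-1]
  ],
  "twist": [
    [0,0,0],
    [0,0,0.2],
    [0,0,0.4],
    [0,0,0.6],
    [0,0,0.8],
    [0,0,1],
    [0,0,1.1],
    [0,0,1.1],
    [0,0,1.1],
    [0,0,1.1]
  ]
}}

```text
time_s: 7.25
tool_pos: [0.5349, 0.1648, 0.2294]
orientation: [-2.185, -2.253, 0.003]
contact_force: [0.7, -0.3, -3.0]
gripper_width: 0.0141
grasp_force: 49.7
```

```bash
python3 -c "
from h import *
go((.509,.42,.15),-3.2)"
```

```text
slide [25.58 -1.77  7.97] twist [-0.04 -0.    0.83] | pos [0.5349 0.1648 0.2294] t 7.2 w 0.0141 F [ 0.7 -0.3 -3. ]
```

{"op": "apply_moves", "data": {
  "slide": [
    [3,-0.2,0],
    [6,-0.4,0],
    [9,-0.6,0],
    [12,-0.8,0],
    [15,-1,0],
    [18,-1.2,0.5],
    [21,-1.4,2],
    [24,-1.7,5],
    [25.6,-1.8,7],
    [25.6,-1.8,8]
  ],
  "twist": [
    [0,0,0.1],
    [0,0,0.2],
    [0,0,0.3],
    [0,0,0.4],
    [0,0,0.5],
    [0,0,0.6],
    [0,0,0.7],
    [0,0,0.8],
    [0,0,0.8],
    [0,0,0.8]
  ]
}}

```text
time_s: 8.25
tool_pos: [0.5076, 0.4192, 0.1457]
orientation: [-2.276, -2.162, 0.013]
contact_force: [-0.3, -0.5, -3.2]
gripper_width: 0.0136
grasp_force: 49.6
```

```bash
python3 -c "
from h import *
go((.509,.42,.0135),-3.2)"
```

```text
slide [ 0.15  0.23 13.21] twist [-0.07  0.04  0.04] | pos [0.5076 0.4192 0.1457] t 8.2 w 0.0136 F [-0.3 -0.5 -3.2]
```

{"op": "apply_moves", "data": {
  "slide": [
    [0.1,0.2,3],
    [0.1,0.2,6],
    [0.1,0.2,9],
    [0.1,0.2,10.5],
    [0.1,0.2,11.5],
    [0.1,0.2,12.2],
    [0.1,0.2,12.6],
    [0.1,0.2,12.9],
    [0.1,0.2,13.1],
    [0.1,0.2,13.1]
  ],
  "twist": [
    [0,0,0],
    [0,0,0],
    [0,0,0],
    [0,0,0],
    [0,0,0],
    [0,0,0],
    [0,0,0],
    [0,0,0],
    [0,0,0],
    [0,0,0]
  ]
}}

```text
time_s: 9.25
tool_pos: [0.5134, 0.4187, 0.0208]
orientation: [2.282, 2.159, 0.001]
contact_force: [0.3, -0.3, -2.2]
gripper_width: 0.0143
grasp_force: 49.6
```

```bash
python3 -c "
from h import *
go((.509,.42,.012),-3.2)"
```

```text
slide [ 0.11 -0.45  0.88] twist [ 0.01 -0.    0.01] | pos [0.5134 0.4187 0.0208] t 9.2 w 0.0143 F [ 0.3 -0.3 -2.2]
```

{"op": "apply_moves", "data": {
  "slide": [
    [0,-0.2,0.2],
    [0,-0.3,0.4],
    [0,-0.3,0.5],
    [0,-0.3,0.6],
    [0,-0.3,0.7],
    [0,-0.3,0.75],
    [0,-0.3,0.75]
  ],
  "twist": [
    [0,0,0],
    [0,0,0],
    [0,0,0],
    [0,0,0],
    [0,0,0],
    [0,0,0],
    [0,0,0]
  ]
}}

```text
time_s: 9.95
tool_pos: [0.5102, 0.4188, 0.0138]
orientation: [-2.282, -2.16, -0.001]
contact_force: [-3.1, -1.6, 2.9]
gripper_width: 0.0139
grasp_force: 50.3
```

{"op": "apply_moves", "data": {
  "slide": [
    [0,0,0],
    [0,0,0],
    [0,0,0],
    [0,0,0],
    [0,0,0],
    [0,0,0],
    [0,0,-3],
    [0,0,-7],
    [0,0,-11],
    [0,0,-15]
  ],
  "twist": [
    [0,0,0],
    [0,0,0],
    [0,0,0],
    [0,0,0],
    [0,0,0],
    [0,0,0],
    [0,0,0],
    [0,0,0],
    [0,0,0],
    [0,0,0]
  ],
  "claw": 70
}}

```text
time_s: 10.95
tool_pos: [0.51, 0.4186, 0.1643]
orientation: [-2.282, -2.16, 0.0]
contact_force: [0.4, 0.6, -0.3]
gripper_width: 0.0619
grasp_force: 0.0
```

Run:
```python
from h import *
p=get_image('side');save(p,'s2.png');a=p['pixels'][100:310,60:400,::-1];cv2.imwrite('pics/s2c.png',cv2.resize(a,None,fx=2.3,fy=2.3))
go((.649,.289,.16),8)
```

```text
slide [-12.42  14.28   1.45] twist [ 0.12 -0.08 -1.86] | pos [0.513  0.4207 0.1739] t 11.0 w 0.0617 F [1.9 0.7 4.7]
```

View pics/s2c.png

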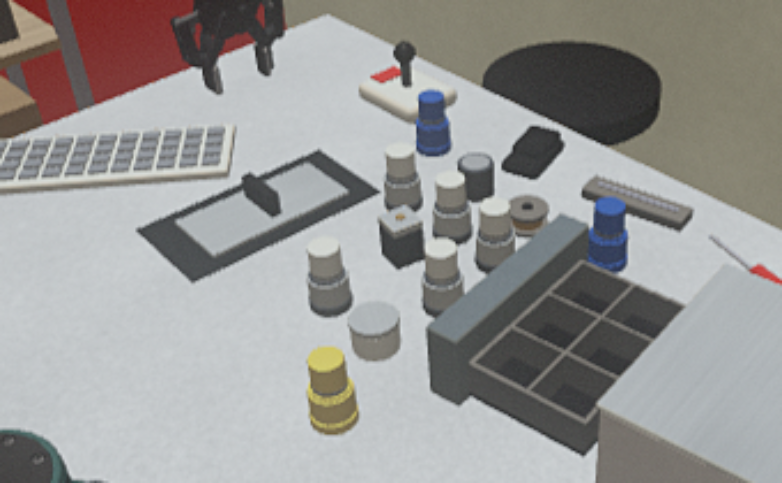

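The picture shows the plate flat within the black mat at about (265,210) in the crop, and the drawer's six cells open and empty.

{"op": "apply_moves", "data": {
  "slide": [
    [-12.4,14.3,0.5],
    [-12.4,14.3,0.5],
    [-12.4,14.3,0.5],
    [-12.4,14.3,0.5],
    [-12.4,14.3,0.5],
    [-12.4,14.3,0.5],
    [-12.4,14.3,0.5],
    [-12.4,14.3,0.5]
  ],
  "twist": [
    [0,0,-1.9],
    [0,0,-1.9],
    [0,0,-1.9],
    [0,0,-1.9],
    [0,0,-1.9],
    [0,0,-1.9],
    [0,0,-1.9],
    [0,0,-1.9]
  ]
}}

```text
time_s: 11.8
tool_pos: [0.6452, 0.2885, 0.1582]
orientation: [-2.053, -2.377, -0.001]
contact_force: [0.1, -0.0, -0.0]
gripper_width: 0.0618
grasp_force: 0.0
```

```bash
cat >> h.py <<'E'
def cans():
    out=[]
    S=[[np.array(r['centre']) for r in recognise(p,'can0') if r['conf']>.4] for p in (get_image('scene'),get_image('side'))]
    for a in S[0]:
        for b in S[1]:
            if np.hypot(*(a-b)[:2]-[.018,0])<.015: out.append(((a+b)/2)[:2]+[.002,.011])
    for o in sorted(out,key=lambda v:v[0]): print('can',o.round(3))
E
python3 -c "
from h import *
cans()
go((.649,.289,.06),8)"
```

```text
can [0.343 0.046]
can [0.452 0.196]
can [0.543 0.099]
can [0.643 0.112]
can [0.647 0.192]
can [0.741 0.015]
can [0.771 0.365]
slide [0.04 0.35 9.82] twist [ 0.   -0.    0.06] | pos [0.6456 0.288  0.1582] t 12.0 w 0.0618 F [ 0.2  0.2 -0.6]
```

{"op": "apply_moves", "data": {
  "slide": [
    [0,0.3,2],
    [0,0.3,4],
    [0,0.3,6],
    [0,0.3,7.5],
    [0,0.3,8.5],
    [0,0.3,9.3],
    [0,0.3,9.9],
    [0,0.3,10.2],
    [0,0.3,10.2]
  ],
  "twist": [
    [0,0,0],
    [0,0,0],
    [0,0,0],
    [0,0,0],
    [0,0,0],
    [0,0,0],
    [0,0,0],
    [0,0,0],
    [0,0,0]
  ]
}}

```text
time_s: 12.9
tool_pos: [0.6492, 0.2875, 0.0559]
orientation: [2.056, 2.375, 0.0]
contact_force: [-0.9, 0.5, 0.2]
gripper_width: 0.0623
grasp_force: 0.0
```

{"op": "apply_moves", "data": {
  "slide": [
    [0,0,0],
    [0,0,0],
    [0,0,0],
    [0,0,0],
    [0,0,0],
    [0,0,0]
  ],
  "twist": [
    [0,0,0],
    [0,0,0],
    [0,0,0],
    [0,0,0],
    [0,0,0],
    [0,0,0]
  ],
  "claw": 255,
  "force": 50
}}

```text
time_s: 13.5
tool_pos: [0.65, 0.2877, 0.0572]
orientation: [2.055, 2.374, 0.004]
contact_force: [1.5, 0.3, 5.0]
gripper_width: 0.0353
grasp_force: 50.0
```

{"op": "apply_moves", "data": {
  "slide": [
    [0,0,-0.5],
    [0,0,-1.5],
    [0,0,-3],
    [0,0,-5],
    [0,0,-7],
    [0,0,-9],
    [0,0,-11],
    [0,0,-13],
    [0,0,-14.5],
    [0,0,-15]
  ],
  "twist": [
    [0,0,0],
    [0,0,0],
    [0,0,0],
    [0,0,0],
    [0,0,0],
    [0,0,0],
    [0,0,0],
    [0,0,0],
    [0,0,0],
    [0,0,0]
  ]
}}

```text
time_s: 14.5
tool_pos: [0.6499, 0.2877, 0.2092]
orientation: [2.054, 2.374, 0.006]
contact_force: [0.3, 0.1, -3.1]
gripper_width: 0.0352
grasp_force: 50.2
```

```bash
cat >> h.py <<'E'
C0=np.array([.5685,-.0975]);X=np.array([np.sin(np.radians(8)),-np.cos(np.radians(8))]);Y=np.array([-X[1],X[0]])
def cell(i): return C0+X*.035*(-1 if i<3 else 1)+Y*.07*(i%3-1)
E
python3 -c "
from h import *
for i in range(6): print(i,cell(i).round(3))
go((*cell(5),.19),8)"
```

```text
0 [ 0.494 -0.073]
1 [ 0.564 -0.063]
2 [ 0.633 -0.053]
3 [ 0.504 -0.142]
4 [ 0.573 -0.132]
5 [ 0.643 -0.122]
slide [-40.49  -6.61   1.85] twist [ 0.04 -0.01  0.04] | pos [0.6499 0.2877 0.2092] t 14.5 w 0.0352 F [ 0.3  0.1 -3.1]
```

{"op": "apply_moves", "data": {
  "slide": [
    [-1,-0.2,0],
    [-3,-0.5,0],
    [-6,-1,0],
    [-9.5,-1.6,0],
    [-13,-2.1,0],
    [-17,-2.8,0],
    [-21,-3.4,0],
    [-25,-4.1,0],
    [-29,-4.7,0],
    [-33,-5.4,0]
  ],
  "twist": [
    [0,0,0],
    [0,0,0],
    [0,0,0],
    [0,0,0],
    [0,0,0],
    [0,0,0],
    [0,0,0],
    [0,0,0],
    [0,0,0],
    [0,0,0]
  ]
}}

```text
time_s: 15.5
tool_pos: [0.6413, -0.0502, 0.204]
orientation: [-2.056, -2.372, 0.004]
contact_force: [-0.2, -0.2, -2.1]
gripper_width: 0.0351
grasp_force: 50.3
```

{"op": "apply_moves", "data": {
  "slide": [
    [-3,-0.5,0],
    [-5,-0.8,0],
    [-6.5,-1.1,0],
    [-7.4,-1.2,0],
    [-7.4,-1.2,0],
    [-7.4,-1.2,0],
    [-7.4,-1.2,0]
  ],
  "twist": [
    [0,0,0],
    [0,0,0],
    [0,0,0],
    [0,0,0],
    [0,0,0],
    [0,0,0],
    [0,0,0]
  ]
}}

```text
time_s: 16.2
tool_pos: [0.6419, -0.1206, 0.2058]
orientation: [-2.054, -2.377, -0.001]
contact_force: [-0.3, -0.3, -2.7]
gripper_width: 0.0351
grasp_force: 50.3
```

```bash
python3 -c "
from h import *
s=observe();p=get_image('wrist');save(p,'w2.png');p=wristcam(s,p)
for i in range(6): print(i,proj(p,(*cell(i),.06)))
import pickle;pickle.dump(p,open('w2.pkl','wb'))
go((*cell(5),.075),8)"
```

```text
0 [139 125]
1 [211 125]
2 [284 126]
3 [147 195]
4 [215 196]
5 [283 196]
slide [-0.2   0.05 13.09] twist [ 0.   -0.    0.06] | pos [ 0.6419 -0.1206  0.2059] t 16.2 w 0.0351 F [-0.2 -0.  -2.3]
```

View pics/w2.png

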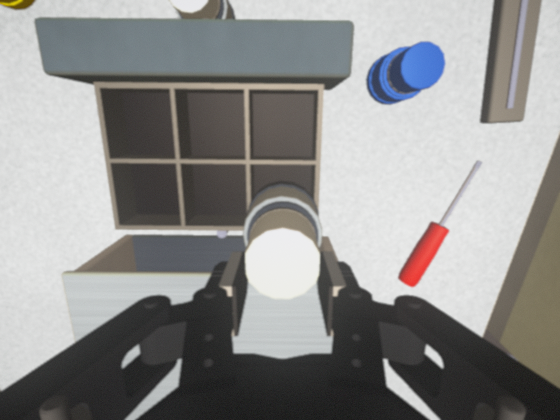

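The wrist picture shows the dividers crossing at (178,160) and (247,160), just midway between the predicted cell centres, so the cell model holds.

{"op": "apply_moves", "data": {
  "slide": [
    [-0.2,0,2],
    [-0.2,0,4],
    [-0.2,0,6],
    [-0.2,0,8],
    [-0.2,0,9.5],
    [-0.2,0,10.7],
    [-0.2,0,11.6],
    [-0.2,0,12.3],
    [-0.2,0,12.8],
    [-0.2,0,12.8]
  ],
  "twist": [
    [0,0,0],
    [0,0,0],
    [0,0,0],
    [0,0,0],
    [0,0,0],
    [0,0,0],
    [0,0,0],
    [0,0,0],
    [0,0,0],
    [0,0,0]
  ]
}}

```text
time_s: 17.25
tool_pos: [0.6418, -0.1238, 0.0773]
orientation: [-2.055, -2.375, 0.0]
contact_force: [0.4, -0.5, -4.1]
gripper_width: 0.0352
grasp_force: 50.3
```

```bash
python3 -c "
from h import *
go((*cell(5),.075),8)"
```

```text
slide [0.12 0.1  0.23] twist [-0.01 -0.    0.04] | pos [ 0.6418 -0.1238  0.0773] t 17.2 w 0.0352 F [ 0.4 -0.5 -4.1]
```

{"op": "apply_moves", "data": {
  "slide": [
    [0,0,0.1],
    [0,0,0.2],
    [0,0,0.25],
    [0,0,0.25]
  ],
  "twist": [
    [0,0,0],
    [0,0,0],
    [0,0,0],
    [0,0,0]
  ]
}}

```text
time_s: 17.65
tool_pos: [0.6422, -0.1239, 0.0756]
orientation: [2.056, 2.375, 0.0]
contact_force: [-0.5, -1.0, -3.8]
gripper_width: 0.0349
grasp_force: 50.3
```

{"op": "apply_moves", "data": {
  "slide": [
    [0,0,0],
    [0,0,0],
    [0,0,0],
    [0,0,0],
    [0,0,-2],
    [0,0,-5],
    [0,0,-8],
    [0,0,-11],
    [0,0,-11],
    [0,0,-11]
  ],
  "twist": [
    [0,0,0],
    [0,0,0],
    [0,0,0],
    [0,0,0],
    [0,0,0],
    [0,0,0],
    [0,0,0],
    [0,0,0],
    [0,0,0],
    [0,0,0]
  ],
  "claw": 105
}}

```text
time_s: 18.65
tool_pos: [0.6425, -0.124, 0.1865]
orientation: [2.054, 2.374, 0.002]
contact_force: [-0.4, 0.8, -0.6]
gripper_width: 0.0502
grasp_force: 0.0
```

```bash
python3 -c "
from h import *
cans()
go((.648,.192,.18),8)"
```

```text
can [0.337 0.041]
can [ 0.641 -0.12 ]
can [0.643 0.112]
can [0.742 0.015]
can [0.772 0.365]
slide [31.13  5.21  0.33] twist [-0.03 -0.02  0.04] | pos [ 0.6412 -0.1236  0.1829] t 18.9 w 0.0505 F [ 0.2  0.5 -0.2]
```

{"op": "apply_moves", "data": {
  "slide": [
    [31.1,5.2,0],
    [31.1,5.2,0],
    [31.1,5.2,0],
    [31.1,5.2,0],
    [31.1,5.2,0],
    [31.1,5.2,0],
    [31.1,5.2,0],
    [31.1,5.2,0],
    [31.1,5.2,0]
  ],
  "twist": [
    [0,0,0],
    [0,0,0],
    [0,0,0],
    [0,0,0],
    [0,0,0],
    [0,0,0],
    [0,0,0],
    [0,0,0],
    [0,0,0]
  ],
  "claw": 75
}}

```text
time_s: 19.75
tool_pos: [0.6487, 0.1903, 0.1843]
orientation: [-2.056, -2.375, 0.003]
contact_force: [-0.3, -0.4, 0.4]
gripper_width: 0.0606
grasp_force: 0.0
```

```bash
cat >> h.py <<'E'
def wcans(): # single-view: wrist
    s=observe();p=wristcam(s,get_image('wrist'))
    o=np.array(p['R']).T@-np.array(p['t'])
    for r in recognise(p,'can0'):
        if r['conf']>.4:
            x=np.array(r['centre']);u=(x-o);print('w',x.round(3),proj(p,x),round(r['conf'],2))
E
python3 -c "
from h import *
cans();
p=get_image('side')
for r in recognise(p,'can0'): print('s',np.array(r['centre'][:2]).round(3)+[.011,.011],round(r['conf'],2))
go((.649,.193,.056),8)"
```

```text
can [0.344 0.047]
can [0.453 0.197]
can [0.542 0.054]
can [ 0.643 -0.118]
can [0.646 0.113]
can [0.647 0.19 ]
can [0.74  0.014]
can [0.77  0.366]
s [0.74  0.014] 0.96
s [0.338 0.044] 0.81
s [0.456 0.194] 0.77
s [ 0.641 -0.121] 0.66
s [0.771 0.365] 0.65
s [0.643 0.112] 0.62
s [0.647 0.192] 0.55
s [0.544 0.055] 0.44
slide [ 0.33  0.02 12.95] twist [0.   0.   0.02] | pos [0.6492 0.1897 0.1855] t 20.1 w 0.0603 F [-0.5 -1.1 -0.5]
```

Canister B has been knocked to (0.543, 0.055); I'll use that later. Now D.

{"op": "apply_moves", "data": {
  "slide": [
    [0.2,0,3],
    [0.2,0,6],
    [0.2,0,8.5],
    [0.2,0,10],
    [0.2,0,11.2],
    [0.2,0,12],
    [0.2,0,12.6],
    [0.2,0,12.9],
    [0.2,0,12.9]
  ],
  "twist": [
    [0,0,0],
    [0,0,0],
    [0,0,0],
    [0,0,0],
    [0,0,0],
    [0,0,0],
    [0,0,0],
    [0,0,0],
    [0,0,0]
  ]
}}

```text
time_s: 20.95
tool_pos: [0.6488, 0.1935, 0.0566]
orientation: [2.056, 2.375, 0.001]
contact_force: [-0.4, -0.1, 0.0]
gripper_width: 0.0606
grasp_force: 0.0
```

{"op": "apply_moves", "data": {
  "slide": [
    [0,0,0],
    [0,0,0],
    [0,0,0],
    [0,0,0],
    [0,0,0],
    [0,0,0]
  ],
  "twist": [
    [0,0,0],
    [0,0,0],
    [0,0,0],
    [0,0,0],
    [0,0,0],
    [0,0,0]
  ],
  "claw": 255
}}

```text
time_s: 21.55
tool_pos: [0.6492, 0.1936, 0.0577]
orientation: [2.055, 2.375, 0.003]
contact_force: [-1.1, 0.6, 4.7]
gripper_width: 0.0351
grasp_force: 50.1
```

{"op": "apply_moves", "data": {
  "slide": [
    [0,0,-0.5],
    [0,0,-1.5],
    [0,0,-3],
    [0,0,-5],
    [0,0,-7],
    [0,0,-9],
    [0,0,-11],
    [0,0,-13],
    [0,0,-14.5],
    [0,0,-15]
  ],
  "twist": [
    [0,0,0],
    [0,0,0],
    [0,0,0],
    [0,0,0],
    [0,0,0],
    [0,0,0],
    [0,0,0],
    [0,0,0],
    [0,0,0],
    [0,0,0]
  ]
}}

```text
time_s: 22.55
tool_pos: [0.6496, 0.1936, 0.2096]
orientation: [2.054, 2.373, 0.006]
contact_force: [0.3, -0.3, -1.5]
gripper_width: 0.0347
grasp_force: 50.2
```

```bash
python3 -c "
from h import *
go((*cell(4),.2),8)"
```

```text
slide [-31.15 -12.22   0.89] twist [ 0.05 -0.    0.04] | pos [0.6496 0.1936 0.2096] t 22.6 w 0.0347 F [ 0.3 -0.3 -1.5]
```

{"op": "apply_moves", "data": {
  "slide": [
    [-1,-0.4,0],
    [-3,-1.2,0],
    [-6,-2.4,0],
    [-9.5,-3.7,0],
    [-13,-5.1,0],
    [-17,-6.7,0],
    [-21,-8.2,0],
    [-24.5,-9.6,0],
    [-27.5,-10.8,0],
    [-29.5,-11.6,0]
  ],
  "twist": [
    [0,0,0],
    [0,0,0],
    [0,0,0],
    [0,0,0],
    [0,0,0],
    [0,0,0],
    [0,0,0],
    [0,0,0],
    [0,0,0],
    [0,0,0]
  ]
}}

```text
time_s: 23.55
tool_pos: [0.5741, -0.1181, 0.2045]
orientation: [-2.058, -2.371, 0.004]
contact_force: [1.3, 0.1, -2.0]
gripper_width: 0.0352
grasp_force: 50.2
```

{"op": "apply_moves", "data": {
  "slide": [
    [-1,-0.4,0],
    [-1.6,-0.6,0.5],
    [-1.6,-0.6,1.5],
    [-1.6,-0.6,3],
    [-1.6,-0.6,4.5],
    [-1.6,-0.6,6],
    [-1.6,-0.6,7],
    [-1.6,-0.6,7],
    [-1.6,-0.6,7]
  ],
  "twist": [
    [0,0,0],
    [0,0,0],
    [0,0,0],
    [0,0,0],
    [0,0,0],
    [0,0,0],
    [0,0,0],
    [0,0,0],
    [0,0,0]
  ]
}}

```text
time_s: 24.45
tool_pos: [0.5726, -0.1317, 0.1361]
orientation: [-2.055, -2.376, -0.0]
contact_force: [-0.2, -0.1, -2.0]
gripper_width: 0.0353
grasp_force: 50.2
```

```bash
python3 -c "
from h import *
go((*cell(4),.0755),8)"
```

```text
slide [-0.06  0.07  6.06] twist [-0.   -0.    0.04] | pos [ 0.5726 -0.1317  0.1361] t 24.4 w 0.0353 F [-0.2 -0.1 -2. ]
```

{"op": "apply_moves", "data": {
  "slide": [
    [0,0.1,1.5],
    [0,0.1,3],
    [0,0.1,4],
    [0,0.1,4.8],
    [0,0.1,5.4],
    [0,0.1,5.8],
    [0,0.1,6],
    [0,0.1,6.1],
    [0,0.1,6.1],
    [0,0.1,6.1]
  ],
  "twist": [
    [0,0,0],
    [0,0,0],
    [0,0,0],
    [0,0,0],
    [0,0,0],
    [0,0,0],
    [0,0,0],
    [0,0,0],
    [0,0,0],
    [0,0,0]
  ]
}}

```text
time_s: 25.45
tool_pos: [0.5739, -0.1318, 0.0758]
orientation: [2.055, 2.375, 0.001]
contact_force: [-0.3, 0.6, -0.7]
gripper_width: 0.0352
grasp_force: 50.4
```

{"op": "apply_moves", "data": {
  "slide": [
    [0,0,0],
    [0,0,0],
    [0,0,0],
    [0,0,0],
    [0,0,-2],
    [0,0,-5],
    [0,0,-8],
    [0,0,-11],
    [0,0,-11],
    [0,0,-11]
  ],
  "twist": [
    [0,0,0],
    [0,0,0],
    [0,0,0],
    [0,0,0],
    [0,0,0],
    [0,0,0],
    [0,0,0],
    [0,0,0],
    [0,0,0],
    [0,0,0]
  ],
  "claw": 105
}}

```text
time_s: 26.45
tool_pos: [0.5739, -0.1319, 0.1862]
orientation: [2.055, 2.374, 0.001]
contact_force: [-0.6, 0.1, -1.2]
gripper_width: 0.0504
grasp_force: 0.0
```

```bash
python3 -c "
from h import *
cans()
go((.646,.111,.18),8)"
```

```text
can [0.454 0.195]
can [0.543 0.055]
can [ 0.571 -0.128]
can [ 0.644 -0.12 ]
can [0.645 0.112]
can [0.742 0.009]
can [0.775 0.364]
slide [22.94 10.75  0.32] twist [-0.03 -0.02  0.04] | pos [ 0.5726 -0.1314  0.1831] t 26.6 w 0.0503 F [ 0.2 -0.1  0.1]
```

{"op": "apply_moves", "data": {
  "slide": [
    [23,10.7,0],
    [23,10.7,0],
    [23,10.7,0],
    [23,10.7,0],
    [23,10.7,0],
    [23,10.7,0],
    [23,10.7,0],
    [23,10.7,0],
    [23,10.7,0]
  ],
  "twist": [
    [0,0,0],
    [0,0,0],
    [0,0,0],
    [0,0,0],
    [0,0,0],
    [0,0,0],
    [0,0,0],
    [0,0,0],
    [0,0,0]
  ],
  "claw": 75
}}

```text
time_s: 27.55
tool_pos: [0.6461, 0.1096, 0.1851]
orientation: [-2.058, -2.373, 0.001]
contact_force: [-0.1, -1.2, -0.4]
gripper_width: 0.0606
grasp_force: 0.0
```

```bash
python3 -c "
from h import *
go((.646,.111,.056),8)"
```

```text
slide [ 0.15  0.02 12.9 ] twist [-0.01  0.    0.02] | pos [0.6461 0.1096 0.1851] t 27.6 w 0.0606 F [-0.1 -1.2 -0.4]
```

{"op": "apply_moves", "data": {
  "slide": [
    [0.1,0,3],
    [0.1,0,6],
    [0.1,0,8.5],
    [0.1,0,10],
    [0.1,0,11.2],
    [0.1,0,12],
    [0.1,0,12.6],
    [0.1,0,12.9],
    [0.1,0,12.9]
  ],
  "twist": [
    [0,0,0],
    [0,0,0],
    [0,0,0],
    [0,0,0],
    [0,0,0],
    [0,0,0],
    [0,0,0],
    [0,0,0],
    [0,0,0]
  ]
}}

```text
time_s: 28.45
tool_pos: [0.6465, 0.1123, 0.0566]
orientation: [2.056, 2.375, 0.001]
contact_force: [-0.5, -0.0, 0.6]
gripper_width: 0.06
grasp_force: 0.0
```

{"op": "apply_moves", "data": {
  "slide": [
    [0,0,0],
    [0,0,0],
    [0,0,0],
    [0,0,0],
    [0,0,0],
    [0,0,0]
  ],
  "twist": [
    [0,0,0],
    [0,0,0],
    [0,0,0],
    [0,0,0],
    [0,0,0],
    [0,0,0]
  ],
  "claw": 255
}}

```text
time_s: 29.05
tool_pos: [0.6467, 0.1123, 0.0576]
orientation: [2.055, 2.375, 0.002]
contact_force: [-2.1, 0.2, 5.7]
gripper_width: 0.0356
grasp_force: 49.7
```

{"op": "apply_moves", "data": {
  "slide": [
    [0,0,-0.5],
    [0,0,-1.5],
    [0,0,-3],
    [0,0,-5],
    [0,0,-7],
    [0,0,-9],
    [0,0,-11],
    [0,0,-13],
    [0,0,-14.5],
    [0,0,-15]
  ],
  "twist": [
    [0,0,0],
    [0,0,0],
    [0,0,0],
    [0,0,0],
    [0,0,0],
    [0,0,0],
    [0,0,0],
    [0,0,0],
    [0,0,0],
    [0,0,0]
  ]
}}

```text
time_s: 30.05
tool_pos: [0.6473, 0.1123, 0.2096]
orientation: [2.054, 2.373, 0.006]
contact_force: [0.3, -0.5, -2.0]
gripper_width: 0.0353
grasp_force: 50.2
```

```bash
python3 -c "
from h import *
go((*cell(2),.2),8)"
```

```text
slide [-16.17  -3.79   0.94] twist [0.05 0.   0.04] | pos [0.6473 0.1123 0.2096] t 30.1 w 0.0353 F [ 0.3 -0.5 -2. ]
```

{"op": "apply_moves", "data": {
  "slide": [
    [-1,-0.2,0],
    [-3,-0.7,0],
    [-6,-1.4,0],
    [-9,-2.1,0],
    [-12,-2.8,0],
    [-14.5,-3.4,0],
    [-16,-3.8,0],
    [-16.2,-3.8,1],
    [-16.2,-3.8,2.5],
    [-16.2,-3.8,4]
  ],
  "twist": [
    [0,0,0],
    [0,0,0],
    [0,0,0],
    [0,0,0],
    [0,0,0],
    [0,0,0],
    [0,0,0],
    [0,0,0],
    [0,0,0],
    [0,0,0]
  ]
}}

```text
time_s: 31.05
tool_pos: [0.6315, -0.0522, 0.1641]
orientation: [-2.053, -2.375, 0.0]
contact_force: [0.3, -0.2, -2.5]
gripper_width: 0.0351
grasp_force: 50.2
```

{"op": "apply_moves", "data": {
  "slide": [
    [0,0,1],
    [0,0,2],
    [0,0,2.5],
    [0,0,2.5],
    [0,0,2.5]
  ],
  "twist": [
    [0,0,0],
    [0,0,0],
    [0,0,0],
    [0,0,0],
    [0,0,0]
  ]
}}

```text
time_s: 31.55
tool_pos: [0.6322, -0.0534, 0.1418]
orientation: [2.055, 2.375, 0.001]
contact_force: [0.3, -0.8, -2.3]
gripper_width: 0.0351
grasp_force: 50.2
```

```bash
python3 -c "
from h import *
go((*cell(2),.0755),8)"
```

```text
slide [0.02 0.07 6.63] twist [0.01 0.   0.04] | pos [ 0.6322 -0.0534  0.1418] t 31.6 w 0.0351 F [ 0.3 -0.8 -2.3]
```

{"op": "apply_moves", "data": {
  "slide": [
    [0,0.1,1.5],
    [0,0.1,3],
    [0,0.1,4.4],
    [0,0.1,5.3],
    [0,0.1,5.9],
    [0,0.1,6.3],
    [0,0.1,6.5],
    [0,0.1,6.6],
    [0,0.1,6.6],
    [0,0.1,6.6]
  ],
  "twist": [
    [0,0,0],
    [0,0,0],
    [0,0,0],
    [0,0,0],
    [0,0,0],
    [0,0,0],
    [0,0,0],
    [0,0,0],
    [0,0,0],
    [0,0,0]
  ]
}}

```text
time_s: 32.55
tool_pos: [0.6333, -0.0534, 0.0759]
orientation: [2.055, 2.375, 0.001]
contact_force: [0.3, 1.4, -2.4]
gripper_width: 0.0349
grasp_force: 50.2
```

{"op": "apply_moves", "data": {
  "slide": [
    [0,0,0],
    [0,0,0],
    [0,0,0],
    [0,0,0],
    [0,0,-2],
    [0,0,-5],
    [0,0,-8],
    [0,0,-11],
    [0,0,-11],
    [0,0,-11]
  ],
  "twist": [
    [0,0,0],
    [0,0,0],
    [0,0,0],
    [0,0,0],
    [0,0,0],
    [0,0,0],
    [0,0,0],
    [0,0,0],
    [0,0,0],
    [0,0,0]
  ],
  "claw": 105
}}

```text
time_s: 33.55
tool_pos: [0.6334, -0.0535, 0.1864]
orientation: [2.054, 2.374, 0.002]
contact_force: [0.1, -0.2, -0.3]
gripper_width: 0.0499
grasp_force: 0.0
```

```bash
python3 -c "
from h import *
cans()
go((.453,.196,.18),8)"
```

```text
can [ 0.573 -0.131]
can [ 0.632 -0.052]
can [ 0.643 -0.121]
can [0.772 0.364]
slide [ 27.23 -14.13   0.39] twist [-0.03 -0.01  0.04] | pos [ 0.6319 -0.0532  0.183 ] t 33.8 w 0.0508 F [1.  0.  0.8]
```

{"op": "apply_moves", "data": {
  "slide": [
    [27.2,-14.1,0],
    [27.2,-14.1,0],
    [27.2,-14.1,0],
    [27.2,-14.1,0],
    [27.2,-14.1,0],
    [27.2,-14.1,0],
    [27.2,-14.1,0],
    [27.2,-14.1,0],
    [27.2,-14.1,0]
  ],
  "twist": [
    [0,0,0],
    [0,0,0],
    [0,0,0],
    [0,0,0],
    [0,0,0],
    [0,0,0],
    [0,0,0],
    [0,0,0],
    [0,0,0]
  ],
  "claw": 75
}}

```text
time_s: 34.65
tool_pos: [0.4546, 0.1948, 0.1846]
orientation: [2.056, 2.375, -0.002]
contact_force: [-0.2, -0.6, -1.0]
gripper_width: 0.0603
grasp_force: 0.0
```

```bash
python3 -c "
from h import *
cans()
go((.453,.196,.056),8)"
```

```text
can [0.343 0.048]
can [0.452 0.194]
can [0.542 0.055]
can [ 0.572 -0.129]
can [ 0.632 -0.051]
can [ 0.643 -0.118]
can [0.77  0.362]
slide [ 0.19 -0.17 12.9 ] twist [-0.01  0.    0.02] | pos [0.455  0.1944 0.185 ] t 34.9 w 0.0601 F [ 0.7  0.6 -0.2]
```

{"op": "apply_moves", "data": {
  "slide": [
    [0.1,-0.2,3],
    [0.1,-0.2,6],
    [0.1,-0.2,8.5],
    [0.1,-0.2,10],
    [0.1,-0.2,11.2],
    [0.1,-0.2,12],
    [0.1,-0.2,12.6],
    [0.1,-0.2,12.9],
    [0.1,-0.2,12.9]
  ],
  "twist": [
    [0,0,0],
    [0,0,0],
    [0,0,0],
    [0,0,0],
    [0,0,0],
    [0,0,0],
    [0,0,0],
    [0,0,0],
    [0,0,0]
  ]
}}

```text
time_s: 35.75
tool_pos: [0.4524, 0.1963, 0.0565]
orientation: [2.056, 2.375, 0.001]
contact_force: [-0.6, -0.2, 0.8]
gripper_width: 0.0605
grasp_force: 0.0
```

{"op": "apply_moves", "data": {
  "slide": [
    [0,0,0],
    [0,0,0],
    [0,0,0],
    [0,0,0],
    [0,0,0],
    [0,0,0]
  ],
  "twist": [
    [0,0,0],
    [0,0,0],
    [0,0,0],
    [0,0,0],
    [0,0,0],
    [0,0,0]
  ],
  "claw": 255
}}

```text
time_s: 36.35
tool_pos: [0.4526, 0.1965, 0.0575]
orientation: [2.055, 2.375, 0.002]
contact_force: [-2.1, 0.2, 5.4]
gripper_width: 0.0356
grasp_force: 49.6
```

{"op": "apply_moves", "data": {
  "slide": [
    [0,0,-0.5],
    [0,0,-1.5],
    [0,0,-3],
    [0,0,-5],
    [0,0,-7],
    [0,0,-9],
    [0,0,-11],
    [0,0,-13],
    [0,0,-14.5],
    [0,0,-15]
  ],
  "twist": [
    [0,0,0],
    [0,0,0],
    [0,0,0],
    [0,0,0],
    [0,0,0],
    [0,0,0],
    [0,0,0],
    [0,0,0],
    [0,0,0],
    [0,0,0]
  ]
}}

```text
time_s: 37.35
tool_pos: [0.453, 0.1965, 0.2084]
orientation: [2.055, 2.374, 0.004]
contact_force: [-0.1, 0.3, -2.9]
gripper_width: 0.0353
grasp_force: 50.3
```

```bash
python3 -c "
from h import *
go((*cell(3),.2),8)"
```

```text
slide [-34.22   0.2    0.82] twist [ 0.03 -0.01  0.04] | pos [0.453  0.1965 0.2084] t 37.4 w 0.0353 F [-0.1  0.3 -2.9]
```

{"op": "apply_moves", "data": {
  "slide": [
    [-1,0,0],
    [-3,0,0],
    [-6,0,0],
    [-10,0.1,0],
    [-14,0.1,0],
    [-18,0.1,0],
    [-22,0.1,0],
    [-26,0.2,0],
    [-30,0.2,0],
    [-33,0.2,0]
  ],
  "twist": [
    [0,0,0],
    [0,0,0],
    [0,0,0],
    [0,0,0],
    [0,0,0],
    [0,0,0],
    [0,0,0],
    [0,0,0],
    [0,0,0],
    [0,0,0]
  ]
}}

```text
time_s: 38.35
tool_pos: [0.5004, -0.1331, 0.2043]
orientation: [-2.057, -2.371, 0.003]
contact_force: [0.9, 0.1, -4.0]
gripper_width: 0.0351
grasp_force: 50.3
```

{"op": "apply_moves", "data": {
  "slide": [
    [-1,0,0],
    [-1.2,0,0.5],
    [-1.2,0,1.5],
    [-1.2,0,3],
    [-1.2,0,4.5],
    [-1.2,0,6],
    [-1.2,0,6.5],
    [-1.2,0,6.5],
    [-1.2,0,6.5]
  ],
  "twist": [
    [0,0,0],
    [0,0,0],
    [0,0,0],
    [0,0,0],
    [0,0,0],
    [0,0,0],
    [0,0,0],
    [0,0,0],
    [0,0,0]
  ]
}}

```text
time_s: 39.25
tool_pos: [0.5035, -0.1419, 0.1417]
orientation: [2.055, 2.375, 0.001]
contact_force: [0.3, 0.4, -3.4]
gripper_width: 0.0352
grasp_force: 50.3
```

```bash
python3 -c "
from h import *
go((*cell(3),.0755),8)"
```

```text
slide [-0.01  0.05  6.62] twist [0.01 0.   0.04] | pos [ 0.5035 -0.1419  0.1417] t 39.2 w 0.0352 F [ 0.3  0.4 -3.4]
```

{"op": "apply_moves", "data": {
  "slide": [
    [0,0,1.5],
    [0,0,3],
    [0,0,4.4],
    [0,0,5.3],
    [0,0,5.9],
    [0,0,6.3],
    [0,0,6.5],
    [0,0,6.6],
    [0,0,6.6],
    [0,0,6.6]
  ],
  "twist": [
    [0,0,0],
    [0,0,0],
    [0,0,0],
    [0,0,0],
    [0,0,0],
    [0,0,0],
    [0,0,0],
    [0,0,0],
    [0,0,0],
    [0,0,0]
  ]
}}

```text
time_s: 40.25
tool_pos: [0.5036, -0.142, 0.0758]
orientation: [2.055, 2.375, 0.001]
contact_force: [0.1, 0.3, -2.2]
gripper_width: 0.0352
grasp_force: 50.3
```

{"op": "apply_moves", "data": {
  "slide": [
    [0,0,0],
    [0,0,0],
    [0,0,0],
    [0,0,0],
    [0,0,-2],
    [0,0,-5],
    [0,0,-8],
    [0,0,-11],
    [0,0,-11],
    [0,0,-11]
  ],
  "twist": [
    [0,0,0],
    [0,0,0],
    [0,0,0],
    [0,0,0],
    [0,0,0],
    [0,0,0],
    [0,0,0],
    [0,0,0],
    [0,0,0],
    [0,0,0]
  ],
  "claw": 105
}}

```text
time_s: 41.25
tool_pos: [0.5037, -0.1421, 0.1861]
orientation: [2.055, 2.374, 0.001]
contact_force: [0.4, 1.2, -1.6]
gripper_width: 0.05
grasp_force: 0.0
```

```bash
python3 -c "
from h import *
go((.543,.055,.18),8)"
```

```text
slide [18.94  6.72  0.6 ] twist [0.02 0.01 0.04] | pos [ 0.5037 -0.1421  0.1861] t 41.2 w 0.05 F [ 0.4  1.2 -1.6]
```

{"op": "apply_moves", "data": {
  "slide": [
    [18.9,6.7,0],
    [18.9,6.7,0],
    [18.9,6.7,0],
    [18.9,6.7,0],
    [18.9,6.7,0],
    [18.9,6.7,0],
    [18.9,6.7,0],
    [18.9,6.7,0]
  ],
  "twist": [
    [0,0,0],
    [0,0,0],
    [0,0,0],
    [0,0,0],
    [0,0,0],
    [0,0,0],
    [0,0,0],
    [0,0,0]
  ],
  "claw": 75
}}

```text
time_s: 42.05
tool_pos: [0.5421, 0.0532, 0.1847]
orientation: [-2.058, -2.373, 0.002]
contact_force: [-0.4, 0.1, -0.3]
gripper_width: 0.0601
grasp_force: 0.0
```

```bash
python3 -c "
from h import *
p=get_image('side');save(p,'s3.png')
for r in recognise(p,'can0'): print('s',np.array(r['centre'][:2]).round(3)+[.011,.011],round(r['conf'],2))
cans()
go((.543,.055,.056),8)"
```

```text
s [ 0.572 -0.127] 0.88
s [0.741 0.01 ] 0.86
s [ 0.63 -0.05] 0.8
s [0.344 0.043] 0.72
s [ 0.501 -0.136] 0.7
s [ 0.64  -0.121] 0.69
s [0.545 0.057] 0.51
s [0.514 0.422] 0.19
can [0.341 0.048]
can [ 0.504 -0.138]
can [0.542 0.055]
can [ 0.573 -0.129]
can [ 0.63  -0.051]
can [ 0.644 -0.118]
can [0.743 0.012]
slide [ 0.09  0.07 12.95] twist [0.   0.   0.03] | pos [0.5424 0.054  0.1855] t 42.4 w 0.06 F [ 0.1 -0.6 -0.4]
```

{"op": "apply_moves", "data": {
  "slide": [
    [0.1,0.1,3],
    [0.1,0.1,6],
    [0.1,0.1,8.5],
    [0.1,0.1,10],
    [0.1,0.1,11.2],
    [0.1,0.1,12],
    [0.1,0.1,12.6],
    [0.1,0.1,12.9],
    [0.1,0.1,12.9]
  ],
  "twist": [
    [0,0,0],
    [0,0,0],
    [0,0,0],
    [0,0,0],
    [0,0,0],
    [0,0,0],
    [0,0,0],
    [0,0,0],
    [0,0,0]
  ]
}}

```text
time_s: 43.25
tool_pos: [0.5435, 0.0559, 0.0566]
orientation: [2.056, 2.375, 0.001]
contact_force: [-0.7, -0.9, -0.2]
gripper_width: 0.0603
grasp_force: 0.0
```

{"op": "apply_moves", "data": {
  "slide": [
    [0,0,0],
    [0,0,0],
    [0,0,0],
    [0,0,0],
    [0,0,0],
    [0,0,0]
  ],
  "twist": [
    [0,0,0],
    [0,0,0],
    [0,0,0],
    [0,0,0],
    [0,0,0],
    [0,0,0]
  ],
  "claw": 255
}}

```text
time_s: 43.85
tool_pos: [0.5436, 0.056, 0.0577]
orientation: [2.055, 2.375, 0.002]
contact_force: [-3.4, 0.4, 6.6]
gripper_width: 0.0324
grasp_force: 48.4
```

{"op": "apply_moves", "data": {
  "slide": [
    [0,0,-0.5],
    [0,0,-1.5],
    [0,0,-3],
    [0,0,-5],
    [0,0,-7],
    [0,0,-9],
    [0,0,-11],
    [0,0,-13],
    [0,0,-14.5],
    [0,0,-15]
  ],
  "twist": [
    [0,0,0],
    [0,0,0],
    [0,0,0],
    [0,0,0],
    [0,0,0],
    [0,0,0],
    [0,0,0],
    [0,0,0],
    [0,0,0],
    [0,0,0]
  ]
}}

```text
time_s: 44.85
tool_pos: [0.5444, 0.0559, 0.2093]
orientation: [2.054, 2.373, 0.005]
contact_force: [0.7, -0.8, -3.3]
gripper_width: 0.0326
grasp_force: 49.1
```

```bash
python3 -c "
from h import *
go((*cell(0),.2),8)"
```

```text
slide [-11.99  -6.8    0.91] twist [0.05 0.01 0.04] | pos [0.5444 0.0559 0.2093] t 44.9 w 0.0326 F [ 0.7 -0.8 -3.3]
```

The grip is 3 mm narrower than before, so I check how the canister hangs.

```bash
python3 -c "
from h import *
p=get_image('wrist');save(p,'w3.png');p=get_image('side');cv2.imwrite('pics/s4.png',cv2.resize(p['pixels'][120:270,180:380,::-1],None,fx=3,fy=3))"
```

```text
(no output)
```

View pics/w3.png

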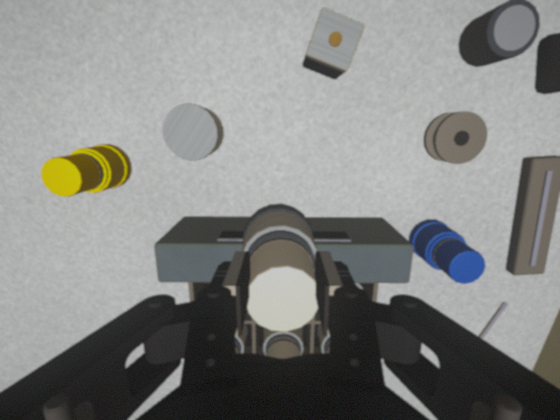

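View pics/s4.png

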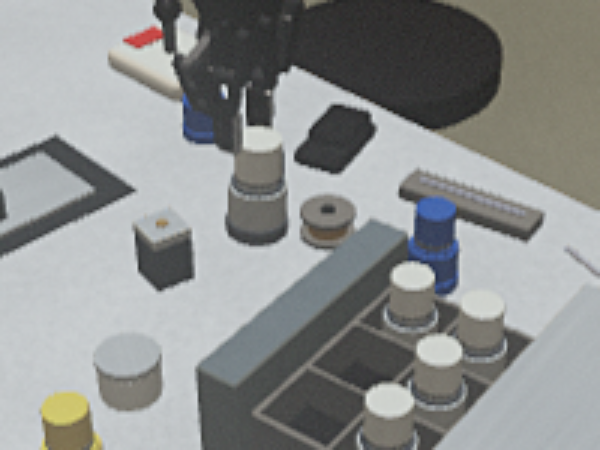

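The wrist view shows the cap centred at (283,298), against (283,264) in a centred grip, so it is held well off centre towards the drawer, though upright. Quantifying.

```bash
python3 -c "
from h import *
p=get_image('wrist');M=np.array(p['tool_from_camera']);K=np.array(p['mtx'])
for uv in [(283,264),(283,298)]:
    d=M[:3,:3]@np.linalg.inv(K)@[*uv,1];o=M[:3,3];print((o+d*(-.031-o[2])/d[2]).round(4))
"
```

```text
[ 0.0051 -0.     -0.031 ]
[-0.0131  0.     -0.031 ]
```

{"op": "apply_moves", "data": {
  "slide": [
    [1.5,0,1],
    [3,0,3],
    [4,0,6],
    [4,0,9],
    [4,0,11.5],
    [4,0,13.2],
    [4,0,14.2],
    [4,0,14.7],
    [4,0,15],
    [4,0,15]
  ],
  "twist": [
    [0,0,0],
    [0,0,0],
    [0,0,0],
    [0,0,0],
    [0,0,0],
    [0,0,0],
    [0,0,0],
    [0,0,0],
    [0,0,0],
    [0,0,0]
  ]
}}

```text
time_s: 46.0
tool_pos: [0.5375, 0.0963, 0.0582]
orientation: [-2.055, -2.376, -0.002]
contact_force: [-3.2, 0.2, 2.1]
gripper_width: 0.0326
grasp_force: 50.0
```

{"op": "apply_moves", "data": {
  "slide": [
    [0,0,0],
    [0,0,0],
    [0,0,0],
    [0,0,0],
    [0,0,0],
    [0,0,-3],
    [0,0,-7],
    [0,0,-11],
    [0,0,-13],
    [0,0,-13]
  ],
  "twist": [
    [0,0,0],
    [0,0,0],
    [0,0,0],
    [0,0,0],
    [0,0,0],
    [0,0,0],
    [0,0,0],
    [0,0,0],
    [0,0,0],
    [0,0,0]
  ],
  "claw": 75
}}

```text
time_s: 47.0
tool_pos: [0.5399, 0.0956, 0.1911]
orientation: [2.052, 2.37, 0.01]
contact_force: [-0.0, -0.0, 1.0]
gripper_width: 0.0602
grasp_force: 0.0
```

```bash
python3 -c "
from h import *
s=observe();p=get_image('wrist');save(p,'w4.png');p=wristcam(s,p);cans()
g=(p['pixels'].min(2)>175).astype('uint8');n,l,st,c=cv2.connectedComponentsWithStats(g)
q=proj(p,(.535,.08,.088));print(q)
for i in range(1,n):
    if st[i,4]>150: print(st[i],c[i].round(),ray(p,c[i],.088).round(3))
go((.54,.08,.056),8)"
```

```text
can [0.342 0.048]
can [ 0.503 -0.138]
can [0.536 0.085]
can [ 0.572 -0.132]
can [ 0.633 -0.048]
can [ 0.642 -0.119]
can [0.742 0.014]
can [0.774 0.361]
[274 220]
[   26    13   532   298 65163] [277. 155.] [0.53  0.138 0.088]
[335  19  31  26 241] [350.  33.] [0.573 0.239 0.088]
[378  25  18  25 217] [385.  38.] [0.601 0.239 0.088]
[407  36  51  58 727] [431.  67.] [0.642 0.225 0.088]
[332  40  33  25 258] [349.  51.] [0.575 0.227 0.088]
slide [-1.57  0.19 12.79] twist [-0.04 -0.    0.04] | pos [0.5364 0.0953 0.1839] t 47.2 w 0.0602 F [ 0.8 -0.7  0.1]
```

View pics/w4.png

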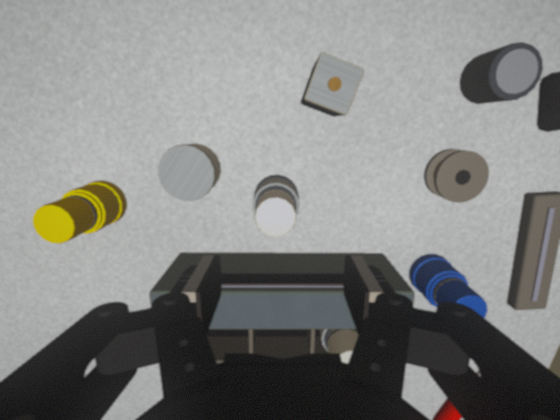

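The canister stands upright with its cap at (275,215), i.e. at about (0.536, 0.083). Regripping centred.

{"op": "apply_moves", "data": {
  "slide": [
    [-1.2,-0.2,2],
    [-1.2,-0.2,5],
    [-1.2,-0.2,8],
    [-1.2,-0.2,10],
    [-1.2,-0.2,11.2],
    [-1.2,-0.2,12],
    [-1.2,-0.2,12.5],
    [-1.2,-0.2,12.8],
    [-1.2,-0.2,12.8]
  ],
  "twist": [
    [0,0,0],
    [0,0,0],
    [0,0,0],
    [0,0,0],
    [0,0,0],
    [0,0,0],
    [0,0,0],
    [0,0,0],
    [0,0,0]
  ]
}}

```text
time_s: 48.15
tool_pos: [0.5376, 0.0834, 0.0588]
orientation: [2.055, 2.375, 0.001]
contact_force: [-0.3, -0.2, 0.5]
gripper_width: 0.0599
grasp_force: 0.0
```

{"op": "apply_moves", "data": {
  "slide": [
    [0,0,0],
    [0,0,0],
    [0,0,0],
    [0,0,0],
    [0,0,0],
    [0,0,0]
  ],
  "twist": [
    [0,0,0],
    [0,0,0],
    [0,0,0],
    [0,0,0],
    [0,0,0],
    [0,0,0]
  ],
  "claw": 255
}}

```text
time_s: 48.75
tool_pos: [0.5378, 0.0833, 0.0597]
orientation: [2.055, 2.375, 0.002]
contact_force: [-2.2, 0.4, 6.5]
gripper_width: 0.0346
grasp_force: 49.5
```

{"op": "apply_moves", "data": {
  "slide": [
    [0,0,-0.5],
    [0,0,-1.5],
    [0,0,-3],
    [0,0,-5],
    [0,0,-7],
    [0,0,-9],
    [0,0,-11],
    [0,0,-13],
    [0,0,-14.5],
    [0,0,-15]
  ],
  "twist": [
    [0,0,0],
    [0,0,0],
    [0,0,0],
    [0,0,0],
    [0,0,0],
    [0,0,0],
    [0,0,0],
    [0,0,0],
    [0,0,0],
    [0,0,0]
  ]
}}

```text
time_s: 49.75
tool_pos: [0.5383, 0.0834, 0.2112]
orientation: [2.054, 2.373, 0.005]
contact_force: [-0.1, -0.2, -3.1]
gripper_width: 0.0347
grasp_force: 50.2
```

```bash
python3 -c "
from h import *
go((*cell(0),.2),8)"
```

```text
slide [-14.8  -6.6   1.1] twist [0.04 0.   0.04] | pos [0.5383 0.0834 0.2112] t 49.8 w 0.0347 F [-0.1 -0.2 -3.1]
```

{"op": "apply_moves", "data": {
  "slide": [
    [-1,-0.5,0],
    [-3,-1.4,0],
    [-6,-2.7,0],
    [-9,-4,0],
    [-12,-5.4,0],
    [-14,-6.3,0],
    [-14.8,-6.6,0],
    [-14.8,-6.6,1],
    [-14.8,-6.6,2.5],
    [-14.8,-6.6,4]
  ],
  "twist": [
    [0,0,0],
    [0,0,0],
    [0,0,0],
    [0,0,0],
    [0,0,0],
    [0,0,0],
    [0,0,0],
    [0,0,0],
    [0,0,0],
    [0,0,0]
  ]
}}

```text
time_s: 50.75
tool_pos: [0.4929, -0.0715, 0.1662]
orientation: [-2.053, -2.376, 0.0]
contact_force: [0.8, -0.1, -3.5]
gripper_width: 0.0347
grasp_force: 50.3
```

{"op": "apply_moves", "data": {
  "slide": [
    [0,0,1],
    [0,0,2],
    [0,0,2.5],
    [0,0,2.5],
    [0,0,2.5]
  ],
  "twist": [
    [0,0,0],
    [0,0,0],
    [0,0,0],
    [0,0,0],
    [0,0,0]
  ]
}}

```text
time_s: 51.25
tool_pos: [0.4935, -0.0726, 0.1437]
orientation: [2.055, 2.375, 0.001]
contact_force: [-0.1, 0.1, -2.4]
gripper_width: 0.035
grasp_force: 50.3
```

```bash
python3 -c "
from h import *
go((*cell(0),.0777),8)
p=get_image('wrist');save(p,'w5.png')"
```

```text
slide [-0.01  0.07  6.6 ] twist [0.01 0.   0.04] | pos [ 0.4935 -0.0726  0.1437] t 51.2 w 0.035 F [-0.1  0.1 -2.4]
```

View pics/w5.png

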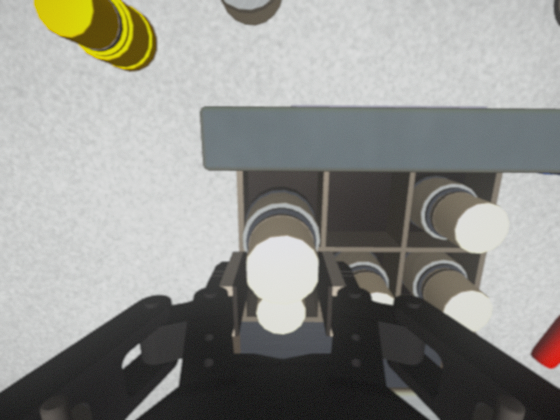

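The cap is centred in the grip at (283,266) over the free near-left cell, and the other four stand in their cells.

{"op": "apply_moves", "data": {
  "slide": [
    [0,0.1,1.5],
    [0,0.1,3],
    [0,0.1,4.4],
    [0,0.1,5.3],
    [0,0.1,5.9],
    [0,0.1,6.3],
    [0,0.1,6.5],
    [0,0.1,6.6],
    [0,0.1,6.6],
    [0,0.1,6.6]
  ],
  "twist": [
    [0,0,0],
    [0,0,0],
    [0,0,0],
    [0,0,0],
    [0,0,0],
    [0,0,0],
    [0,0,0],
    [0,0,0],
    [0,0,0],
    [0,0,0]
  ]
}}

```text
time_s: 52.3
tool_pos: [0.4946, -0.0726, 0.0779]
orientation: [2.055, 2.375, 0.001]
contact_force: [-0.1, 0.6, -1.9]
gripper_width: 0.0351
grasp_force: 50.4
```

{"op": "apply_moves", "data": {
  "slide": [
    [0,0,0],
    [0,0,0],
    [0,0,0],
    [0,0,0],
    [0,0,-2],
    [0,0,-5],
    [0,0,-8],
    [0,0,-11],
    [0,0,-11],
    [0,0,-11]
  ],
  "twist": [
    [0,0,0],
    [0,0,0],
    [0,0,0],
    [0,0,0],
    [0,0,0],
    [0,0,0],
    [0,0,0],
    [0,0,0],
    [0,0,0],
    [0,0,0]
  ],
  "claw": 105
}}

```text
time_s: 53.3
tool_pos: [0.4946, -0.0726, 0.188]
orientation: [2.055, 2.374, 0.002]
contact_force: [0.2, -0.1, -0.9]
gripper_width: 0.0504
grasp_force: 0.0
```

```bash
python3 -c "
from h import *
f=np.array([.5533,.0137]);print(X,Y)
go((*(f-X*.04),.185),8)
go((*(f-X*.04),.06),8)"
```

```text
[ 0.1391731  -0.99026807] [0.99026807 0.1391731 ]
slide [11.7   7.06  0.31] twist [0.02 0.01 0.04] | pos [ 0.4946 -0.0726  0.188 ] t 53.3 w 0.0504 F [ 0.2 -0.1 -0.9]
slide [11.71  7.04 12.81] twist [0.02 0.01 0.04] | pos [ 0.4946 -0.0726  0.188 ] t 53.3 w 0.0504 F [ 0.2 -0.1 -0.9]
```

{"op": "apply_moves", "data": {
  "slide": [
    [5,3,0],
    [10,6,0],
    [11.7,7,0],
    [11.7,7,0],
    [11.7,7,3],
    [11.7,7,6],
    [11.7,7,9],
    [11.7,7,11],
    [11.7,7,11.8],
    [11.7,7,11.8]
  ],
  "twist": [
    [0,0,0],
    [0,0,0],
    [0,0,0],
    [0,0,0],
    [0,0,0],
    [0,0,0],
    [0,0,0],
    [0,0,0],
    [0,0,0],
    [0,0,0]
  ],
  "claw": 255,
  "force": 20
}}

```text
time_s: 54.3
tool_pos: [0.5448, 0.0528, 0.0669]
orientation: [-2.054, -2.372, 0.005]
contact_force: [-0.9, -0.4, -0.0]
gripper_width: 0.0
grasp_force: 0.0
```

```bash
python3 -c "
from h import *
for c in ('scene','side'):
    p=get_image(c)
    for q in ('can0','tester'):
        for r in recognise(p,q): print(c,q,np.array(r['centre']).round(3),round(r['conf'],2))
    cv2.imwrite('pics/f_%s.png'%c,p['pixels'][:,:,::-1])
f=np.array([.5533,.0137]);go((*(f-X*.04),.07),8)"
```

```text
scene can0 [ 0.639 -0.063  0.079] 0.94
scene can0 [ 0.513 -0.149  0.078] 0.91
scene can0 [ 0.582 -0.142  0.083] 0.88
scene can0 [0.35  0.038 0.054] 0.87
scene can0 [0.749 0.004 0.059] 0.83
scene can0 [ 0.653 -0.13   0.08 ] 0.81
scene can0 [ 0.502 -0.08   0.078] 0.73
scene can0 [0.775 0.354 0.051] 0.67
scene tester [ 0.625 -0.397  0.125] 0.62
side can0 [ 0.491 -0.146  0.078] 0.96
side can0 [ 0.618 -0.06   0.083] 0.93
side can0 [ 0.56  -0.143  0.086] 0.91
side can0 [ 0.631 -0.132  0.086] 0.85
side can0 [0.731 0.003 0.053] 0.82
side can0 [0.755 0.367 0.051] 0.74
side can0 [ 0.481 -0.08   0.081] 0.72
side can0 [0.331 0.035 0.048] 0.58
side tester [ 0.504 -0.457  0.12 ] 0.78
slide [0.   0.01 0.09] twist [0.03 0.   0.04] | pos [0.5477 0.0533 0.0709] t 54.6 w -0.0001 F [ 0.2  0.3 -0.5]
```

View pics/f_side.png

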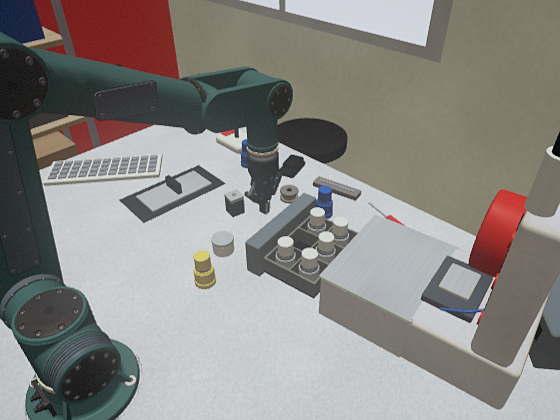

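All five canisters stand upright in the drawer, at about (286,246), (309,260), (326,242), (341,228) and (317,217). No white cap is left on the table. Now the push.

{"op": "apply_moves", "data": {
  "slide": [
    [-0.8,0,0],
    [-1.6,0,0],
    [-2.2,0,0],
    [-2.6,0,0],
    [-3,0,0],
    [-3.4,0,0],
    [-3.9,0,0],
    [-4.5,0,0],
    [-5.2,0,0],
    [-6,0,0]
  ],
  "twist": [
    [0,0,0],
    [0,0,0],
    [0,0,0],
    [0,0,0],
    [0,0,0],
    [0,0,0],
    [0,0,0],
    [0,0,0],
    [0,0,0],
    [0,0,0]
  ]
}}

```text
time_s: 55.6
tool_pos: [0.5552, -0.0065, 0.0693]
orientation: [-2.055, -2.376, 0.0]
contact_force: [-1.7, 2.5, 2.7]
gripper_width: 0.0002
grasp_force: 1.2
```

{"op": "apply_moves", "data": {
  "slide": [
    [-0.8,0,0],
    [-1.6,0,0],
    [-2.4,0,0],
    [-3.2,0,0],
    [-4,0,0],
    [-4.8,0,0],
    [-5.6,0,0],
    [-6.4,0,0],
    [-7.2,0,0],
    [-8,0,0]
  ],
  "twist": [
    [0,0,0],
    [0,0,0],
    [0,0,0],
    [0,0,0],
    [0,0,0],
    [0,0,0],
    [0,0,0],
    [0,0,0],
    [0,0,0],
    [0,0,0]
  ]
}}

```text
time_s: 56.6
tool_pos: [0.5666, -0.0859, 0.0691]
orientation: [-2.056, -2.375, 0.0]
contact_force: [-2.3, 2.5, 0.7]
gripper_width: -0.0001
grasp_force: 1.2
```

```bash
python3 -c "
from h import *
f=np.array([.5533,.0137]);go((*(f+X*.18),.07),8)
s=observe();print((s['tool_pos'][:2]-f)@X,(s['tool_pos'][:2]-f)@Y)"
```

```text
slide [-7.96  0.03 -0.09] twist [-0.01 -0.    0.04] | pos [ 0.5666 -0.0859  0.0691] t 56.6 w -0.0001 F [-2.3  2.5  0.7]
0.10044360980763457 -0.0006731450085231678
```

{"op": "apply_moves", "data": {
  "slide": [
    [-0.7,0,0],
    [-1.4,0,0],
    [-2.1,0,0],
    [-2.8,0,0],
    [-3.4,0,0],
    [-3.9,0,0],
    [-4.3,0,0],
    [-4.6,0,0],
    [-4.8,0,0],
    [-5,0,0]
  ],
  "twist": [
    [0,0,0],
    [0,0,0],
    [0,0,0],
    [0,0,0],
    [0,0,0],
    [0,0,0],
    [0,0,0],
    [0,0,0],
    [0,0,0],
    [0,0,0]
  ]
}}

```text
time_s: 57.6
tool_pos: [0.5739, -0.1347, 0.0693]
orientation: [-2.056, -2.375, -0.0]
contact_force: [-0.2, 1.3, -0.7]
gripper_width: 0.0004
grasp_force: 1.1
```

{"op": "apply_moves", "data": {
  "slide": [
    [-0.2,0,0],
    [-0.4,0,0],
    [-0.6,0,0],
    [-0.8,0,0],
    [-1,0,0],
    [-1.2,0,0],
    [-1.4,0,0],
    [-1.6,0,0],
    [-1.8,0,0],
    [-2,0,0]
  ],
  "twist": [
    [0,0,0],
    [0,0,0],
    [0,0,0],
    [0,0,0],
    [0,0,0],
    [0,0,0],
    [0,0,0],
    [0,0,0],
    [0,0,0],
    [0,0,0]
  ]
}}

```text
time_s: 58.6
tool_pos: [0.5761, -0.151, 0.0693]
orientation: [-2.051, -2.372, -0.006]
contact_force: [-3.7, 8.2, 1.3]
gripper_width: -0.0001
grasp_force: 4.8
```

```bash
python3 -c "
from h import *
s=observe();f=np.array([.5533,.0137]);print((s['tool_pos'][:2]-f)@X,(s['tool_pos'][:2]-f)@Y,s['contact_force'])
p=get_image('side');cv2.imwrite('pics/f2.png',cv2.resize(p['pixels'][160:320,220:420,::-1],None,fx=3.5,fy=3.5))"
```

```text
0.16628650483522506 -0.0002992457016657139 [-3.71733358  8.22515308  1.3472986 ]
```

View pics/f2.png

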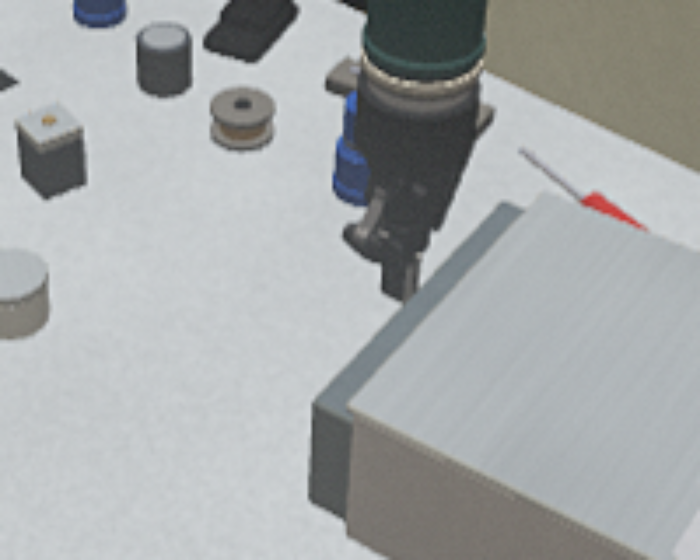

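The front stands about 35 mm proud of the bay, edge (315,405)–(350,405), and the force has risen to 9 N: the detent is being met. Pushing on slowly.

{"op": "apply_moves", "data": {
  "slide": [
    [-0.1,0,0],
    [-0.2,0,0],
    [-0.3,0,0],
    [-0.4,0,0],
    [-0.5,0,0],
    [-0.6,0,0],
    [-0.6,0,0],
    [-0.6,0,0]
  ],
  "twist": [
    [0,0,0],
    [0,0,0],
    [0,0,0],
    [0,0,0],
    [0,0,0],
    [0,0,0],
    [0,0,0],
    [0,0,0]
  ]
}}

```text
time_s: 59.45
tool_pos: [0.5774, -0.1588, 0.0693]
orientation: [-2.054, -2.374, -0.003]
contact_force: [-3.0, 7.5, 1.4]
gripper_width: -0.0
grasp_force: 3.5
```

{"op": "apply_moves", "data": {
  "slide": [
    [-0.1,0,0],
    [-0.2,0,0],
    [-0.3,0,0],
    [-0.4,0,0],
    [-0.4,0,0],
    [-0.4,0,0]
  ],
  "twist": [
    [0,0,0],
    [0,0,0],
    [0,0,0],
    [0,0,0],
    [0,0,0],
    [0,0,0]
  ]
}}

```text
time_s: 60.05
tool_pos: [0.5773, -0.1587, 0.0694]
orientation: [-2.048, -2.371, -0.01]
contact_force: [-4.1, 15.0, 3.4]
gripper_width: 0.0002
grasp_force: 7.9
```

{"op": "apply_moves", "data": {
  "slide": [
    [0.5,0,0],
    [1.5,0,0],
    [3,0,0],
    [5,0,0],
    [7,0,0],
    [9,0,0],
    [9,0,-4],
    [9,0,-8],
    [9,0,-12],
    [9,0,-12]
  ],
  "twist": [
    [0,0,0],
    [0,0,0],
    [0,0,0],
    [0,0,0],
    [0,0,0],
    [0,0,0],
    [0,0,0],
    [0,0,0],
    [0,0,0],
    [0,0,0]
  ]
}}

```text
time_s: 61.05
tool_pos: [0.5691, -0.0759, 0.1979]
orientation: [2.046, 2.365, 0.011]
contact_force: [1.0, -0.1, 0.3]
gripper_width: -0.0003
grasp_force: 0.0
```

```bash
python3 -c "
from h import *
p=get_image('scene');save(p,'e.png');cv2.imwrite('pics/e2.png',cv2.resize(p['pixels'][100:330,100:410,::-1],None,fx=2.5,fy=2.5))
# predicted outer top edge at displacement d
f=np.array([.5533,.0137])
for d in (.175,.18,.185,.19,.195): print(d,[(((proj(p,(*(f+X*d+Y*s),.102)))-[100,100])*2.5) for s in (-.125,.125)])"
```

```text
0.175 [array([205. , 352.5]), array([417.5, 472.5])]
0.18 [array([202.5, 355. ]), array([415. , 477.5])]
0.185 [array([197.5, 360. ]), array([412.5, 480. ])]
0.19 [array([195. , 362.5]), array([410., 485.])]
0.195 [array([192.5, 367.5]), array([407.5, 490. ])]
```

View pics/e2.png

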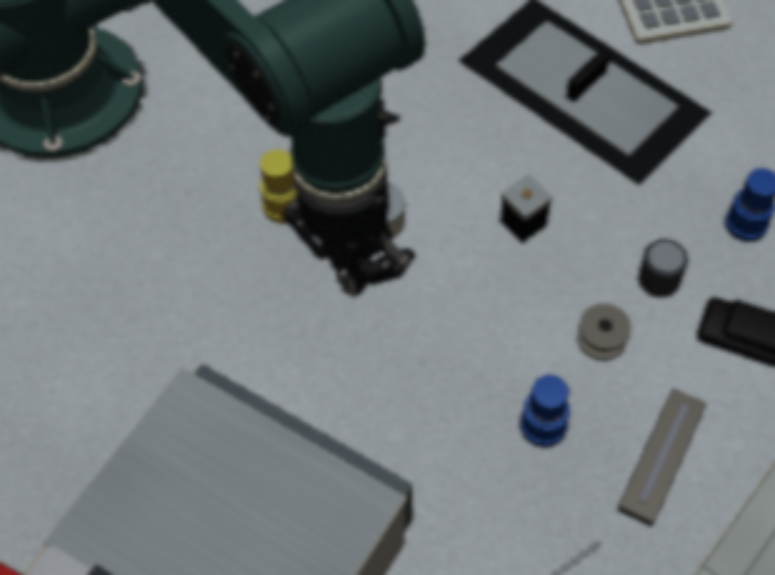

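```bash
python3 -c "
from h import *
p=get_image('scene');f=np.array([.5533,.0137])
for uv,z in [((203,366),.102),((410,485),.102),((184,371),.12),((408,492),.12)]:
    w=ray(p,(100+uv[0]/2.5-.3,100+uv[1]/2.5-.3),z); print(uv,w.round(3),'d along',((w[:2]-f)@X).round(4))"
```

```text
(203, 366) [ 0.463 -0.189  0.102] d along 0.1884
(410, 485) [ 0.703 -0.156  0.102] d along 0.1891
(184, 371) [ 0.461 -0.21   0.12 ] d along 0.2082
(408, 492) [ 0.71  -0.168  0.12 ] d along 0.2017
```

The front stands no prouder than the 25 mm it should at home, and the push stalled at 15 N, above the detent's peak, so the drawer is on its stop.

```bash
python3 -c "
from h import *
print(sign_off())"
```

```text
the job is handed in; nothing more can be done
None
```

The plate lies flat on the mat, all five white-capped canisters stand upright one to a cell, and the drawer is pushed home, judged by its 15 N stall and the last picture. The job is handed in at about 61 s; the hand-in returned no verdict.

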